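# Load the blood-tube warmer and close it up

## Robot

A 6-joint arm with a two-finger parallel gripper is mounted at the origin on a cart in front of the work surface, level with it; the furniture and walls round the work are solid. World frame = base frame: x ahead of the robot, y to its left, z up, the work surface at z = 0. Lengths are in mm, angles in degrees, forces in N, time in s.
With the tool pointing down it reaches from about 350 to 850 mm from the base axis. Payload 8.1 kg.
Tool frame: the origin (TCP) lies between the finger pads; the fingertips stand 17 mm ahead of it and the grasp point (between the pads) lies 2 mm behind it; z points along the fingers, y is the line along which they close (so a half turn about z gives the same grasp; the last joint's range is limited). The gripper opens to 85 mm and grips with 20 to 120 N. Pads are 22 mm wide; open, the fingers measure 114 mm over their backs; the gripper's body (76 mm by 85 mm) begins 54 mm behind the grasp point. The pads swing forward as they close: fully open they stand 13 mm farther back than shut.
Start: joints at [69.763, 7.471, 85.268, -0, 87.261, -4.893], TCP at [158.744, 578.624, 248.292] pointing down, gripper open.
Joint ranges: [-169.43, 169.43], [-51.17, 129.36], [1.28, 143.12], [-76.62, 256.62], [0, 156.53], [-152.29, 152.29]. Speed limits (degrees/s): [136.94, 136.94, 159.86, 180, 180, 180].

## Interface

Orientations are given as [roll, pitch, yaw] about the fixed x, y, z axes, in that order (R = Rz(yaw) Ry(pitch) Rx(roll)).
In Python, from bench import sense, snapshot, hand_in, trace, place_of gives the robot as it stands.
- The arm moves only by the shell command python3 -m handwheel 'ROWS' [FORCE]. ROWS is JSON, a list of rows, each a list of 7 numbers: the opening, from -1 (shut) to 1 (fully open), then the shift along the tool's x, y, z in cm, then the turn, a rotation vector about the tool's x, y, z in rad. A call has 1 to 12 rows; each row shifts and turns the commanded pose from where the row before left it, along the tool's axes as they then stand; what a row does not reach is not made up. A row lasts 1/12 s, in which the tool goes at most 41.7 mm and 7.16 degrees, less where a joint would pass 70% of its speed; a pose out of reach is approached as far as the arm can. A call with a gripper value outside its range is refused whole. The fingers move at their own pace and stop on an object; FORCE is the grip in N (left out, the last holds). Time passes only in rows, so rows that do not move let the fingers close. It gives the time, the measured TCP pose, the force, the opening and the grip force at its end, in the units of the state.
- sense(): the state, without advancing time (a new reading comes with each control period).
- snapshot(name): name is "side" or "top" or "wrist"; returns a dict with "image" (384x512x3 uint8, red, green, blue), "intrinsics" (3x3 intrinsics, pixels), "R" (3x3) and "t" (3): a world point X has camera coordinates R X + t. Camera axes: x right, y down, z forward; pixel columns grow to the right and rows downward; lengths in mm; the calibration is good to about 2 mm. A picture is of the moment at which its call begins. There is no depth.
- hand_in(): hands the job in; it is judged then, once.
Trained networks look in a picture, given as the dict that the camera call returned (one of the last four; its "shot" number tells which), for a name from the list of things; names that differ only in an ending like _2 or _b are one class to them, and where a whole thing is asked for, a point or a joint stands for the part that bears it (a point fixed in the world has none). Each returns a list of dicts, best first, with "conf" (0 to 1); they miss things now and then, are a little off and sometimes report something else, mostly with a low value. They report only what shows in the picture. A call takes as long as a camera call.
- trace(picture, query): "pixels" (384x512 bool, what is visible of it).
- place_of(picture, query): "location" ([x, y, z] in mm, in world coordinates, good to about 4 mm: a listed point, or the origin of a listed thing).
The state is a dict: "time": time; "joint_pos": joint angles; "qd": joint speeds; "joint_efforts": joint torques, N m; "tool_pos": TCP position; "tcp_rot": TCP orientation; "ft_force": force on the tool from outside, world axes, zero at the start; "wrist_torque": the same for the moment, N m; "finger_gap": finger opening in mm; "grip_force": force on a finger pad.
Only numpy, scipy, OpenCV 4.12 (cv2) and the standard library are available. Lean on these libraries where they do the work, as an engineer would, in place of code of your own. Each camera call takes 0.05 s, during which the arm holds its last target. There are 200 camera calls.

## Task

Load the tube warmer: swing its hold-down bail up and over until it stays back by itself, unhook the cover and set it aside on the table, and lay every tube from the cradle in the warmer's notches, one to a notch row, caps toward the warmer's front. Then refit the cover, hooking its lower lip under the front ledge and swinging the top edge down flush, and bring the bail back down so that its feet rest on the cover. Leave the dropper bottle, tape roll and marker where they are.

Things in the scene. Friction and masses are not known exactly. Their poses are not given: they have to be found in the camera images.
- warmer: White bench tube warmer, 230 mm deep (x), 204 mm wide (y), 127 mm high, fixed. Origin: centre of its underside; x to its rear, -x to its low front with the display, z up. Open bay 156 mm wide from x = -75 to +68 mm, floor at z = 40. Side rims that carry the cover slope up to the rear at 10 deg from z = 75 at x = -75 to z = 101 at x = +71 mm. Tall housing behind.
- slot_1 (a point): point on the axis of a tube laid in the warmer's notch row at y = +40 mm (warmer x = 0, z = 69 mm). The tube runs through it along the warmer's x, its bottom end at x = +45 mm and its cap at the front, ending at x = -56 mm.
- slot_2 (a point): point on the axis of a tube laid in the warmer's notch row at y = 0 mm (warmer x = 0, z = 69 mm). The tube runs through it along the warmer's x. Two cross combs, 8 mm thick, at x = -21 and +31 mm, carry the tubes: notches 19 mm wide, notch bottoms at z = 62.5, tooth tops at z = 72.5 mm.
- slot_3 (a point): point on the axis of a tube laid in the warmer's notch row at y = -40 mm (warmer x = 0, z = 69 mm). The tube runs through it along the warmer's x
- ledge (a point): Middle of the lower rear edge of the warmer's front ledge, a 5 mm thick strip along the whole front, reaching 16 mm forward from here; the pocket under it is open below. Its underside is 6.5 mm above the rim plane, square to the 10 deg slope. The cover's lip goes under it from the bay side. Cheeks 180 mm apart guide the cover's sides; it has 5 mm play between ledge and housing.
- bail (a joint): Angle of the hold-down bail (0.4 kg, U-shaped bar with counterweighted tails, damped hinge): 0 = down, feet on the fitted cover (-0.02 at the stop without cover); grows as the bar swings up and back about the warmer's +y; 1.66 = rear stop. Balance point at 1.27: beyond it the bail falls back and stays, below it falls down. About 1.5 N at the bar lifts it.
- bail_bar (a point): Middle of the bail's round cross bar, 12 mm in diameter, along the warmer's y, clear for 50 mm either side of the middle. Two feet at 60 mm either side reach 58 mm below it. It swings at 105 mm radius about bail_hinge: when down 99 mm in front of and 36 mm above the hinge (23 mm over the fitted cover's handle); fully back 44 mm behind and 95 mm above it.
- bail_hinge (a point): Point on the bail's hinge axis midway between its side arms, at x = +95, y = 0, z = 118 mm of the warmer; the axis runs along the warmer's y.
- cover: Loose cover of the warmer: plate 140 (x) x 172 (y) x 8 mm, grey with clear windows, 0.22 kg, at first fitted. Origin: centre of its underside; -x to the lip edge, +x to the top edge, z to the outer face. Handle: black rib on the plate's middle, 60 mm long (x), 12 mm thick (y), z = 8 to 37 mm, clear once the bail is back. Fitted, it lies on the side rims, x up the slope, lip under the ledge.
- cover_lip (a point): Middle of the front end of the cover's lip, at cover x = -82, z = 2 mm. The lip, 110 mm wide and 4 mm thick, flush with the underside, juts 12 mm beyond the plate's edge. Fitted, the plate's edge is 0 to 5 mm behind the ledge's rear edge.
- cover_top (a point): Middle of the lower side of the cover's top edge, at cover x = +70, z = 0 mm. Fitted flush, it stands 99 to 101 mm above the warmer's underside.
- cradle: Loose white tube cradle, base 92 x 146 x 6 mm, 0.3 kg. Origin: underside, under the middle notch row; x along the tubes. Combs 8 mm thick at x = -21 and +31 mm with notches at y = +40, 0, -40 mm, tooth tops 33.5 mm high. The tubes lie along x, axis 30 mm above the table, caps toward -x, bottom ends near x = +45 mm.
- tube_1: Capped blood tube, 101 mm long, 14 g, lying in the cradle at first; may be absent. Origin: its rounded bottom end, on the axis; its z axis runs along the tube to the cap. Body 13 mm in diameter from 0 to 80 mm, cap 16.6 mm from 80 to 101 mm. Between the combs it is free from 18 to 62 mm: grip it near 40 mm.
- tube_2: Capped blood tube, 101 mm long, 14 g, lying in the cradle at first; may be absent. Origin: its rounded bottom end, on the axis; its z axis runs along the tube to the cap. Body 13 mm in diameter from 0 to 80 mm, cap 16.6 mm from 80 to 101 mm. Between the combs it is free from 18 to 62 mm: grip it near 40 mm.
- tube_3: Capped blood tube, 101 mm long, 14 g, lying in the cradle at first; may be absent. Origin: its rounded bottom end, on the axis; its z axis runs along the tube to the cap. Body 13 mm in diameter from 0 to 80 mm, cap 16.6 mm from 80 to 101 mm. Between the combs it is free from 18 to 62 mm: grip it near 40 mm.
- dropper: bystander: standing dropper bottle, 27 mm across, 78 mm high; origin at its base
- tape_roll: bystander: roll of tape lying flat, 74 mm across, 19 mm high; origin at its underside
- marker: bystander: black marker standing on end, 22 mm across, 95 mm high; origin at its base

How it is judged:
By the outcome, as a careful person would: the job done as asked, in the order asked, and still so for the second after the job is handed in, with the robot touching nothing.
Of tube_1, tube_2, tube_3 only 2 to 3 are there at a start; the rules pass over those that are not, and their reading is None.
At some moment in a run one of cover, cradle may be knocked a few centimetres aside while the robot is not near it.
It also fails if it takes over 200 s, if anything falls off the work surface, if the arm or the gripper's body presses on something with over 40 N, if the wrist force passes 120 N, or if a joint passes its speed limit or range.

## Working session

There is one attempt and no reset: what is moved stays moved. The work goes in short steps, Python scripts to look and compute and a shell command to move; the robot and the scene stay as the last step left them, time stands still between calls to the robot, and variables do not carry over. Pictures are saved under pics/ and viewed, at most 15 in all, crops included, and the job is handed in when it is done.

```bash
ls; mkdir -p pics
cat > h.py <<'E'
import numpy as np,cv2
from bench import sense,snapshot,hand_in,trace,place_of
from scipy.spatial.transform import Rotation as Ro
np.set_printoptions(precision=1,suppress=True)
def save(p,n): cv2.imwrite('pics/'+n+'.png',p['image'][:,:,::-1])
def proj(p,X):
    c=p['R']@np.array(X,float)+p['t']; u=p['intrinsics']@c; return u[:2]/u[2]
def ray(p,uv,z):
    d=p['R'].T@np.linalg.solve(p['intrinsics'],[uv[0],uv[1],1.]); o=-p['R'].T@p['t']
    return o+d*(z-o[2])/d[2]
E
python3 - <<'E'
from h import *
s=sense();print({k:np.round(v,2) for k,v in s.items()})
for c in ['top','side']:
    p=snapshot(c);save(p,c+'0')
    print(c,-p['R'].T@p['t'])
    for n in 'warmer slot_1 slot_2 slot_3 ledge bail_bar bail_hinge cover cover_lip cover_top cradle tube_1 dropper tape_roll marker'.split():
        print(n,[(np.round(d['conf'],2),np.array(d['location'])) for d in place_of(p,n)[:4]])
E
```

```text
pics
{'time': np.float64(0.0), 'joint_pos': array([69.8,  7.5, 85.3,  0. , 87.3, -4.9]), 'qd': array([ 0.1, -0.1,  0.1, -0. , -0. , -0. ]), 'joint_efforts': array([  0. , -56.9, -50. ,  -0. ,   0. ,  -0. ]), 'tool_pos': array([158.6, 578.1, 247.2]), 'tcp_rot': array([-179.9,   -0. ,  164.7]), 'ft_force': array([-0.1, -0.5,  0.2]), 'wrist_torque': array([0. , 0.1, 0. ]), 'grip_force': np.float64(0.0), 'finger_gap': np.float64(85.18)}
top [ 372.6 -168.7 1570.3]
warmer [(np.float64(0.9), array([ 463. , -322.9,   -4.1]))]
slot_1 [(np.float64(0.98), array([ 482. , -284.5,   70.1])), (np.float64(0.63), array([ 452.8, -358.6,   65.9]))]
slot_2 [(np.float64(0.98), array([ 482. , -284.5,   70.1])), (np.float64(0.63), array([ 452.8, -358.6,   65.9]))]
slot_3 [(np.float64(0.98), array([ 482. , -284.5,   70.1])), (np.float64(0.63), array([ 452.8, -358.6,   65.9]))]
ledge [(np.float64(0.58), array([ 396.3, -296.7,   79.3]))]
bail_bar [(np.float64(0.96), array([ 462.5, -317.8,  152.1]))]
bail_hinge [(np.float64(0.55), array([ 553.2, -356.1,  115.4]))]
cover [(np.float64(0.74), array([ 460. , -319.
[... 1463 characters left out ...]
7]))]
cover [(np.float64(0.63), array([ 465.8, -323.2,   90.6]))]
cover_lip [(np.float64(0.64), array([ 388.1, -290.2,   77.8]))]
cover_top []
cradle [(np.float64(0.65), array([505.6, 139.2,   0.9]))]
tube_1 [(np.float64(0.57), array([533.2, 192.1,  32.7])), (np.float64(0.56), array([546. , 153.7,  32.7])), (np.float64(0.37), array([ 523.3, -343.4,  103.5]))]
dropper [(np.float64(0.78), array([652. , 192.4,   0.8])), (np.float64(0.63), array([ 393.7, -297.3,   80.8]))]
tape_roll [(np.float64(0.74), array([ 390.8, -291.3,   78.3])), (np.float64(0.65), array([ 462. , -325. ,   89.6])), (np.float64(0.58), array([633.5,  58.2,   1.3]))]
marker [(np.float64(0.3), array([ 464.7, -323.2,   92.7]))]
```

View pics/top0.png

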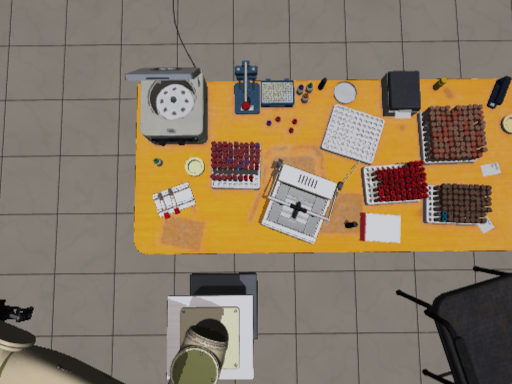

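View pics/side0.png

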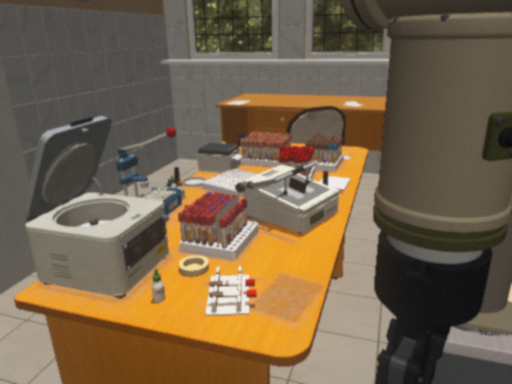

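The top picture shows the warmer at (297,203), bail down over the cover, yaw about -20°. The cradle is at (174,200) with two red caps, at (166,213) and (177,210), so only two tubes are present: the middle row and the +40 row. The side picture agrees, with caps at (251,282) and (251,292).

```bash
cat >> h.py <<'E'
def R_(rpy): return Ro.from_euler('xyz',rpy,degrees=True)
def plan(P,rpy,g=1,n=None,cur=None):
    """prints rows from current pose to TCP pose P,rpy (straight line)"""
    s=sense(); p0,r0=(np.array(s['tool_pos']),R_(s['tcp_rot'])) if cur is None else (np.array(cur[0],float),R_(cur[1]))
    P=np.array(P,float); R1=R_(rpy); rv=(r0.inv()*R1).as_rotvec()
    m=max(np.linalg.norm(P-p0)/36,np.degrees(np.linalg.norm(rv))/6.5); n=n or int(np.ceil(m))
    out=[]
    for i in range(n):
        r=r0*Ro.from_rotvec(rv*i/n); d=r.inv().apply((P-p0)/n)/10
        out.append([g]+[round(float(v),2) for v in d]+[round(float(v),3) for v in rv/n])
    for i in range(0,n,12): print(str(out[i:i+12]).replace(' ',''))
E
python3 - <<'E'
from h import *
plan([300,100,330],[180,0,110])
print();plan([455,-318,320],[180,0,70],cur=([300,100,330],[180,0,110]))
E
```

```text
[[1,-1.75,-2.83,-0.54,-0.0,-0.0,0.064],[1,-1.93,-2.71,-0.54,-0.0,-0.0,0.064],[1,-2.1,-2.58,-0.54,-0.0,-0.0,0.064],[1,-2.26,-2.44,-0.54,-0.0,-0.0,0.064],[1,-2.41,-2.3,-0.54,-0.0,-0.0,0.064],[1,-2.55,-2.14,-0.54,-0.0,-0.0,0.064],[1,-2.68,-1.97,-0.54,-0.0,-0.0,0.064],[1,-2.8,-1.8,-0.54,-0.0,-0.0,0.064],[1,-2.91,-1.62,-0.54,-0.0,-0.0,0.064],[1,-3.0,-1.43,-0.54,-0.0,-0.0,0.064],[1,-3.09,-1.23,-0.54,-0.0,-0.0,0.064],[1,-3.16,-1.04,-0.54,-0.0,-0.0,0.064]]
[[1,-3.22,-0.83,-0.54,-0.0,-0.0,0.064],[1,-3.27,-0.63,-0.54,-0.0,-0.0,0.064],[1,-3.3,-0.42,-0.54,-0.0,-0.0,0.064]]

[[1,-3.43,0.02,0.08,0.0,-0.0,0.054],[1,-3.42,0.2,0.08,0.0,-0.0,0.054],[1,-3.41,0.39,0.08,0.0,-0.0,0.054],[1,-3.38,0.57,0.08,0.0,-0.0,0.054],[1,-3.35,0.75,0.08,0.0,-0.0,0.054],[1,-3.3,0.93,0.08,0.0,-0.0,0.054],[1,-3.25,1.11,0.08,0.0,-0.0,0.054],[1,-3.18,1.28,0.08,0.0,-0.0,0.054],[1,-3.11,1.45,0.08,0.0,-0.0,0.054],[1,-3.03,1.61,0.08,0.0,-0.0,0.054],[1,-2.94,1.77,0.08,0.0,-0.0,0.054],[1,-2.84,1.93,0.08,0.0,-0.0,0.054]]
[[1,-2.73,2.08,0.08,0.0,-0.0,0.054]]
```

```bash
python3 -m handwheel '[[1,-1.7,-2.8,-0.6,0,0,0.064],[1,-1.9,-2.7,-0.6,0,0,0.064],[1,-2.1,-2.6,-0.6,0,0,0.064],[1,-2.2,-2.4,-0.6,0,0,0.064],[1,-2.4,-2.3,-0.6,0,0,0.064],[1,-2.5,-2.1,-0.6,0,0,0.064],[1,-2.7,-2,-0.6,0,0,0.064],[1,-2.8,-1.8,-0.6,0,0,0.064],[1,-2.9,-1.6,-0.6,0,0,0.064],[1,-3,-1.4,-0.6,0,0,0.064],[1,-3.1,-1.2,-0.6,0,0,0.064],[1,-3.2,-1,-0.6,0,0,0.064]]' && python3 -m handwheel '[[1,-3.2,-0.8,-0.5,0,0,0.064],[1,-3.3,-0.6,-0.5,0,0,0.064],[1,-3.3,-0.4,-0.5,0,0,0.064]]' && python3 -m handwheel '[[1,-3.4,0,0,0,0,0.054],[1,-3.4,0.2,0,0,0,0.054],[1,-3.4,0.4,0,0,0,0.054],[1,-3.4,0.6,0,0,0,0.054],[1,-3.4,0.8,0,0,0,0.054],[1,-3.3,0.9,0,0,0,0.054],[1,-3.3,1.1,0,0,0,0.054],[1,-3.2,1.3,0,0,0,0.054],[1,-3.1,1.5,0,0,0,0.054],[1,-3,1.6,0,0,0,0.054],[1,-2.9,1.8,0,0,0,0.054],[1,-2.8,1.9,0,0,0,0.054]]' && python3 -m handwheel '[[1,-2.7,2.1,0,0,0,0.054],[1,0,0,0,0,0,0],[1,0,0,0,0,0,0]]'
python3 - <<'E'
from h import *
p=snapshot('wrist');save(p,'w1')
for n in 'warmer slot_1 ledge bail_bar bail_hinge cover cover_lip cover_top'.split():
    print(n,[(np.round(d['conf'],2),np.array(d['location'])) for d in place_of(p,n)[:3]])
p=snapshot('top');
print(place_of(p,'warmer'),place_of(p,'bail_bar'))
E
```

```text
time: 2.6
tool_pos: [270.6, 195.8, 320.8]
tcp_rot: [179.9, 0.0, 120.5]
ft_force: [0.6, -0.3, 0.2]
finger_gap: 85.1
grip_force: 0.0
time: 2.85
tool_pos: [299.1, 100.1, 335.9]
tcp_rot: [179.9, 0.0, 109.5]
ft_force: [1.5, 0.4, -1.0]
finger_gap: 85.3
grip_force: 0.0
time: 3.85
tool_pos: [440.6, -287.0, 335.2]
tcp_rot: [180.0, 0.0, 72.4]
ft_force: [1.1, -0.3, 0.4]
finger_gap: 85.9
grip_force: 0.0
time: 4.1
tool_pos: [452.0, -318.5, 333.8]
tcp_rot: [-179.8, -0.1, 69.3]
ft_force: [0.2, 0.5, -0.2]
finger_gap: 85.4
grip_force: 0.0
warmer []
slot_1 []
ledge [(np.float64(0.75), array([ 392.8, -295.6,   82.6])), (np.float64(0.23), array([ 386.1, -290.3,   76.3]))]
bail_bar [(np.float64(0.7), array([ 464. , -323.1,  152.5]))]
bail_hinge [(np.float64(0.89), array([ 555.6, -356.1,  117.5]))]
cover [(np.float64(0.69), array([ 462.8, -324.3,   89.8]))]
cover_lip [(np.float64(0.71), array([ 390.3, -291.1,   75.5]))]
cover_top [(np.float64(0.65), array([ 531.1, -343.4,   98.8]))]
[] [{'location': [555.2, -356.3, 118.6], 'conf': 0.73}, {'location': [461.4, -318.9, 150.8], 'conf': 0.61}]
```

View pics/w1.png

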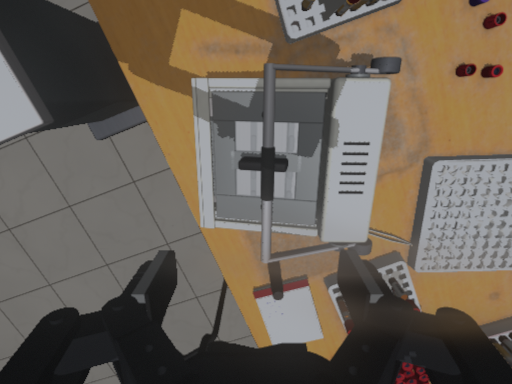

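The wrist picture shows the bail bar at column ~268, rows 65–260, crossing over the black handle rib at (265,163), with the housing to its right. The networks agree with warmer origin ≈ (464,-323), yaw ≈ -20.2°. Next I grip the bar from above.

```bash
python3 -m handwheel '[[1,0,0.5,3,0,0,0],[1,0,0.5,3,0,0,0],[1,0,0,3,0,0,0],[1,0,0,3,0,0,0],[1,0,0,2.5,0,0,0],[1,0,0,2,0,0,0],[1,0,0,1.5,0,0,0],[1,0,0,0,0,0,0],[1,0,0,0,0,0,0]]' 20 && python3 -m handwheel '[[-1,0,0,0,0,0,0],[-1,0,0,0,0,0,0],[-1,0,0,0,0,0,0],[-1,0,0,0,0,0,0],[-1,0,0,0,0,0,0],[-1,0,0,0,0,0,0],[-1,0,0,0,0,0,0],[-1,0,0,0,0,0,0]]' 20
```

```text
time: 5.45
tool_pos: [461.0, -320.3, 154.6]
tcp_rot: [-179.9, -0.0, 69.4]
ft_force: [-0.1, -0.9, 0.5]
finger_gap: 85.5
grip_force: 0.0
time: 6.12
tool_pos: [462.6, -321.2, 155.9]
tcp_rot: [179.8, 0.0, 69.4]
ft_force: [5.2, -1.6, -0.6]
finger_gap: 10.8
grip_force: 21.8
```

```bash
cat >> h.py <<'E'
yw=np.radians(-20.2);O=np.array([464,-323,0.]);XW=np.array([np.cos(yw),np.sin(yw),0]);YW=np.array([-np.sin(yw),np.cos(yw),0])
def W(x,y,z): return O+x*XW+y*YW+np.array([0,0,z])
E
python3 - <<'E'
from h import *
# arc steps in (back, up), from th=0 to 1.55
a0=np.arctan2(36,99);f=lambda t:np.array([-105*np.cos(a0+t),105*np.sin(a0+t)])
ts=np.linspace(0,1.56,17)
for a,b in zip(ts,ts[1:]): print(np.round((f(b)-f(a))/10,1))
E
```

```text
[0.4 0.9]
[0.5 0.9]
[0.6 0.8]
[0.7 0.8]
[0.7 0.7]
[0.8 0.6]
[0.9 0.6]
[0.9 0.5]
[0.9 0.4]
[1.  0.3]
[1.  0.2]
[1.  0.1]
[1. 0.]
[ 1.  -0.1]
[ 1.  -0.2]
[ 1.  -0.3]
```

```bash
python3 -m handwheel '[[-1,0,0.4,-0.9,0,0,0],[-1,0,0.5,-0.9,0,0,0],[-1,0,0.6,-0.8,0,0,0],[-1,0,0.7,-0.8,0,0,0],[-1,0,0.7,-0.7,0,0,0],[-1,0,0.8,-0.6,0,0,0],[-1,0,0.9,-0.6,0,0,0],[-1,0,0.9,-0.5,0,0,0],[-1,0,0.9,-0.4,0,0,0]]' && python3 -m handwheel '[[-1,0,1,-0.3,0,0,0],[-1,0,1,-0.2,0,0,0],[-1,0,1,-0.1,0,0,0],[-1,0,1,0,0,0,0],[-1,0,1,0.1,0,0,0],[-1,0,1,0.2,0,0,0],[-1,0,0.8,0.3,0,0,0],[-1,0,0,0,0,0,0],[-1,0,0,0,0,0,0]]'
```

```text
time: 6.87
tool_pos: [521.5, -344.0, 219.9]
tcp_rot: [180.0, 0.1, 69.4]
ft_force: [-5.2, -1.4, 3.6]
finger_gap: 10.8
grip_force: 22.2
time: 7.62
tool_pos: [586.0, -368.4, 218.4]
tcp_rot: [179.9, 0.1, 69.4]
ft_force: [-0.2, -4.9, 3.8]
finger_gap: 10.8
grip_force: 23.3
```

```bash
cat >> h.py <<'E'
def RT(a,yaw=-20.2):
    x=np.array([np.cos(np.radians(yaw)),np.sin(np.radians(yaw)),0]);z=np.array([0,0,1.]);a=np.radians(a)
    xt=x*np.cos(a)+z*np.sin(a); zt=-(z*np.cos(a)-x*np.sin(a)); yt=np.cross(zt,xt)
    return Ro.from_matrix(np.c_[xt,yt,zt]).as_euler('xyz',degrees=True)
E
python3 -m handwheel '[[1,0,0,0,0,0,0],[1,0,0,0,0,0,0],[1,0,0,0,0,0,0],[1,0,0,0,0,0,0],[1,0,0,-1,0,0,0],[1,0,0,-2,0,0,0],[1,0,0,-3,0,0,0],[1,0,0,-3,0,0,0],[1,0,0,0,0,0,0]]'
python3 - <<'E'
from h import *
print(RT(10),W(-7,0,116.6))
p=snapshot('top');
for n in ['bail_bar','cover']: print([(d['location'],d['conf']) for d in place_of(p,n)])
plan(W(-7-25,0,250),RT(10))
E
```

```text
time: 8.37
tool_pos: [587.0, -368.2, 316.8]
tcp_rot: [179.4, 0.2, 69.4]
ft_force: [1.4, 0.0, 1.8]
finger_gap: 85.6
grip_force: 0.0
[180.  -10.  -20.2] [ 457.4 -320.6  116.6]
[([594.3, -370.3, 214.8], 0.62)]
[([461.8, -318.3, 89.7], 0.91)]
[[1,-0.01,-1.15,0.42,-0.01,0.01,0.111],[1,-0.14,-1.15,0.4,-0.01,0.01,0.111],[1,-0.27,-1.13,0.39,-0.01,0.01,0.111],[1,-0.4,-1.09,0.38,-0.01,0.01,0.111],[1,-0.52,-1.05,0.36,-0.01,0.01,0.111],[1,-0.64,-0.98,0.35,-0.01,0.01,0.111],[1,-0.75,-0.91,0.33,-0.01,0.01,0.111],[1,-0.85,-0.82,0.31,-0.01,0.01,0.111],[1,-0.94,-0.73,0.3,-0.01,0.01,0.111],[1,-1.02,-0.62,0.28,-0.01,0.01,0.111],[1,-1.08,-0.51,0.27,-0.01,0.01,0.111],[1,-1.14,-0.38,0.25,-0.01,0.01,0.111]]
[[1,-1.17,-0.26,0.24,-0.01,0.01,0.111],[1,-1.2,-0.13,0.22,-0.01,0.01,0.111]]
```

```bash
python3 -m handwheel '[[1,0,-1.2,0.4,-0.01,0.01,0.111],[1,-0.1,-1.2,0.4,-0.01,0.01,0.111],[1,-0.3,-1.1,0.4,-0.01,0.01,0.111],[1,-0.4,-1.1,0.4,-0.01,0.01,0.111],[1,-0.5,-1,0.4,-0.01,0.01,0.111],[1,-0.6,-1,0.3,-0.01,0.01,0.111],[1,-0.7,-0.9,0.3,-0.01,0.01,0.111],[1,-0.9,-0.8,0.3,-0.01,0.01,0.111],[1,-0.9,-0.7,0.3,-0.01,0.01,0.111],[1,-1,-0.6,0.3,-0.01,0.01,0.111],[1,-1.1,-0.5,0.3,-0.01,0.01,0.111],[1,-1.1,-0.4,0.2,-0.01,0.01,0.111]]' && python3 -m handwheel '[[1,-1.2,-0.3,0.2,-0.01,0.01,0.111],[1,-1.2,-0.1,0.2,-0.01,0.01,0.111],[1,0,0,0,0,0,0],[1,0,0,0,0,0,0]]'
python3 - <<'E'
from h import *
print(sense()['joint_pos'])
p=snapshot('wrist');save(p,'w2')
for n in ['cover','cover_lip','cover_top','ledge']: print(n,[(np.array(d['location']),round(d['conf'],2)) for d in place_of(p,n)[:2]])
plan(W(-7,0,116.6),RT(10),n=1)
E
```

```text
time: 9.52
tool_pos: [454.9, -318.9, 255.3]
tcp_rot: [179.1, -8.8, -7.3]
ft_force: [-0.4, -0.4, 0.6]
finger_gap: 85.6
grip_force: 0.0
time: 9.85
tool_pos: [433.5, -311.1, 248.4]
tcp_rot: [180.0, -10.1, -19.7]
ft_force: [0.1, -0.2, 0.3]
finger_gap: 85.6
grip_force: 0.0
[-43.9 -12.1 104.9   4.2  78.   65.3]
cover []
cover_lip [(array([ 387.2, -288. ,   73.9]), 0.62)]
cover_top [(array([ 527.7, -345.1,  100.4]), 0.83)]
ledge []
[[1,0.02,0.02,13.54,-0.0,-0.004,0.008]]
```

View pics/w2.png

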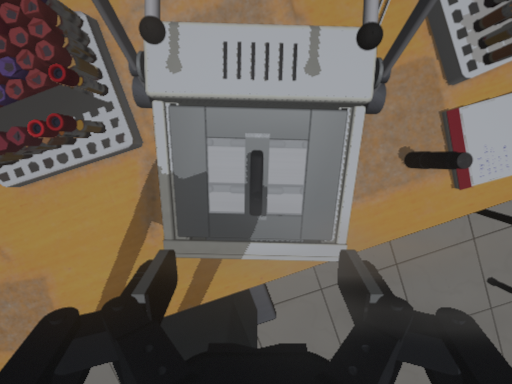

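The bail is back. The wrist picture shows the handle rib at column ~257, rows 150–215, and the cover window symmetric about it. I'll check the model against this.

Run:
```python
from h import *
p=snapshot('wrist')
a=np.radians(10)
def C(x,y,z): return W(-2+x*np.cos(a)-z*np.sin(a),y,88+x*np.sin(a)+z*np.cos(a))
for x in (-30,30):
  print(x,proj(p,C(x,0,37)),proj(p,C(x,0,8)))
for x,y in ((-70,86),(-70,-86),(70,86),(70,-86)): print(x,y,proj(p,C(x,y,8)))
print('marker base..',[d['location'] for d in place_of(p,'marker')])
g=p['image'].mean(2)
print((g[150:220,257]).astype(int)); 
for r in (160,185,205): print(r,np.where(g[r,240:275]<45)[0]+240)
```

```text
-30 [256.3 219. ] [256.4 207.7]
30 [256.8 157.9] [256.8 151.8]
-70 86 [178.6 240.7]
-70 -86 [333.5 241.7]
70 86 [166.5 109.3]
70 -86 [347.5 110.7]
marker base.. [[404.2, -520.3, -0.9]]
[119 119  75  39  39  40  39  41  43  46  48  49  49  49  50  49  49  49
  49  50  49  48  48  49  49  49  49  49  49  49  48  49  49  49  49  49
  49  49  50  50  51  49  49  46  47  48  48  49  50  54  55  52  52  53
  53  54  55  54  55  55  55  55  55  55  55  54  54  72  92  96]
160 [250 251 261]
185 [250 260]
205 []
```

```bash
python3 -m handwheel '[[1,0,0,2.5,0,0,0],[1,0,0,2.5,0,0,0],[1,0,0,2.5,0,0,0],[1,0,0,2.5,0,0,0],[1,0,0,1.5,0,0,0],[1,0,0,1,0,0,0],[1,0,0,1,0,0,0.008],[1,0,0,0,0,0,0]]' && python3 -m handwheel '[[-1,0,0,0,0,0,0],[-1,0,0,0,0,0,0],[-1,0,0,0,0,0,0],[-1,0,0,0,0,0,0],[-1,0,0,0,0,0,0],[-1,0,0,0,0,0,0],[-1,0,0,0,0,0,0],[-1,0,0,0,0,0,0],[-1,0,0,0,0,0,0]]' 60
python3 - <<'E'
from h import *
# rotation about ledge rear edge E: in cover frame relative to origin: x=-72.5,z=6.5. TCP at (0,29)
a=np.radians(10)
def C(x,z): return np.array([-2+x*np.cos(a)-z*np.sin(a),88+x*np.sin(a)+z*np.cos(a)])
E=C(-72.5,6.5);T=C(0,29);r=T-E
n=4;th=np.radians(20)/n
# const per-row shift in tool frame: chord expressed in tool axes before turn; tool x=cover x, z=-n
rc=np.array([72.5,22.5]);R=np.array([[np.cos(th),-np.sin(th)],[np.sin(th),np.cos(th)]])
d=R@rc-rc;print('per row tool x,z cm',d[0]/10,-d[1]/10,'rad',th)
E
```

```text
time: 10.87
tool_pos: [456.3, -319.6, 115.1]
tcp_rot: [-179.9, -10.1, -20.4]
ft_force: [0.3, -0.1, -0.6]
finger_gap: 85.3
grip_force: 0.0
time: 11.62
tool_pos: [457.0, -320.3, 117.7]
tcp_rot: [180.0, -10.3, -20.3]
ft_force: [-2.3, 2.9, 6.6]
finger_gap: 10.9
grip_force: 59.8
per row tool x,z cm -0.2236888600170758 -0.6233172056269491 rad 0.08726646259971647
```

```bash
python3 -m handwheel '[[-1,-0.08,0,-0.31,0,0.044,0],[-1,-0.08,0,-0.31,0,0.044,0],[-1,-0.08,0,-0.31,0,0.044,0],[-1,-0.08,0,-0.31,0,0.044,0],[-1,-0.08,0,-0.31,0,0.044,0],[-1,-0.08,0,-0.31,0,0.044,0],[-1,-0.08,0,-0.31,0,0.044,0],[-1,-0.08,0,-0.31,0,0.044,0],[-1,0,0,0,0,0,0]]' && python3 -m handwheel '[[-1,0.6,0,0,0,0,0],[-1,0.6,0,0,0,0,0],[-1,0.6,0,0,0,0,0],[-1,0.6,0,0,0,0,0],[-1,0.3,0,-1,0,0,0],[-1,0.3,0,-1,0,0,0],[-1,0,0,-2,0,0,0],[-1,0,0,-2,0,0,0],[-1,0,0,-2,0,0,0],[-1,0,0,0,0,0,0]]'
python3 - <<'E'
from h import *
p=snapshot('top');save(p,'t3')
for n in ['cover','marker','cradle','tape_roll','bail_bar']: print(n,[(np.array(d['location']),round(d['conf'],2)) for d in place_of(p,n)[:2]])
E
```

```text
time: 12.37
tool_pos: [442.4, -314.4, 136.9]
tcp_rot: [-179.9, -30.4, -20.4]
ft_force: [0.1, -0.3, -0.7]
finger_gap: 10.7
grip_force: 58.8
time: 13.2
tool_pos: [430.2, -311.4, 228.0]
tcp_rot: [179.8, -30.7, -20.2]
ft_force: [0.3, -1.0, -1.5]
finger_gap: 11.0
grip_force: 58.9
cover [(array([ 443.4, -317.5,  203.3]), 0.89)]
marker [(array([ 405.2, -524.5,    1. ]), 0.48)]
cradle [(array([508.7, 136. ,   2.8]), 0.76), (array([ 394.4, -295. ,   81.6]), 0.24)]
tape_roll [(array([636.2,  59.2,  -1.6]), 0.69), (array([ 554.2, -356. ,  117.5]), 0.31)]
bail_bar [(array([ 596.6, -371.3,  210.2]), 0.87)]
```

View pics/t3.png

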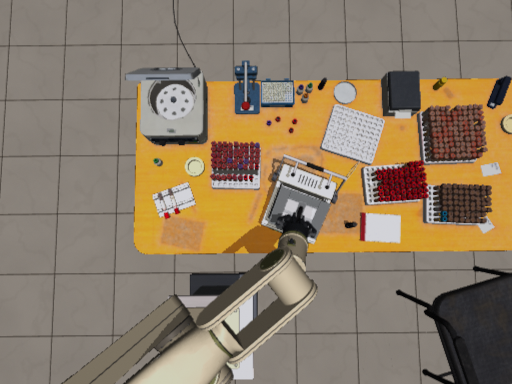

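The picture shows the cover in hand over the warmer at (297,210), with the bail lying back at (310,167). Free table lies at columns 205–262, rows 192–248.

Run:
```python
from h import *
p=snapshot('top')
for uv in [(205,220),(262,220),(235,190),(235,250),(200,190),(263,205),(278,240)]: print(uv,ray(p,uv,0))
T=[405,-58,150]
plan([430,-300,235],RT(0,-20.2));print();plan(T,RT(0,0),cur=([430,-300,235],RT(0,-20.2)))
```

```text
(205, 220) [430.6  17.9   0. ]
(262, 220) [ 428.2 -199.1    0. ]
(235, 190) [544.3 -97.    0. ]
(235, 250) [316.4 -95.7   0. ]
(200, 190) [545.8  37.4   0. ]
(263, 205) [ 485.4 -203.7    0. ]
(278, 240) [ 352.1 -258.7    0. ]
[[1,0.09,-0.18,-0.28,-0.0,-0.106,-0.0],[1,0.06,-0.18,-0.28,-0.0,-0.106,-0.0],[1,0.03,-0.18,-0.29,-0.0,-0.106,-0.0],[1,0.0,-0.18,-0.29,-0.0,-0.106,-0.0],[1,-0.03,-0.18,-0.29,-0.0,-0.106,-0.0]]

[[1,-1.34,-2.73,1.06,0.0,0.0,-0.044],[1,-1.22,-2.79,1.06,0.0,0.0,-0.044],[1,-1.09,-2.84,1.06,0.0,0.0,-0.044],[1,-0.97,-2.88,1.06,0.0,0.0,-0.044],[1,-0.84,-2.92,1.06,0.0,0.0,-0.044],[1,-0.71,-2.96,1.06,0.0,0.0,-0.044],[1,-0.58,-2.99,1.06,0.0,0.0,-0.044],[1,-0.45,-3.01,1.06,0.0,0.0,-0.044]]
```

```bash
python3 -m handwheel '[[-1,0.1,-0.2,-0.3,0,-0.106,0],[-1,0.1,-0.2,-0.3,0,-0.106,0],[-1,0,-0.2,-0.3,0,-0.106,0],[-1,0,-0.2,-0.3,0,-0.106,0],[-1,0,-0.2,-0.3,0,-0.106,0],[-1,0,0,0,0,0,0]]' && python3 -m handwheel '[[-1,-1,-2.5,0.5,0,0,-0.044],[-1,-0.9,-2.5,0.5,0,0,-0.044],[-1,-0.8,-2.6,1,0,0,-0.044],[-1,-0.7,-2.6,1,0,0,-0.044],[-1,-0.6,-2.6,1,0,0,-0.044],[-1,-0.5,-2.7,1,0,0,-0.044],[-1,-0.4,-2.7,1,0,0,-0.044],[-1,-0.3,-2.7,1,0,0,-0.044],[-1,0,0,0,0,0,0],[-1,0,0,0,0,0,0]]'
python3 - <<'E'
from h import *
p=snapshot('top')
for n in ['cover','cover_lip','cover_top']: print(n,[(np.array(d['location']),round(d['conf'],2)) for d in place_of(p,n)[:2]])
plan([425,-82,60],RT(0,0),n=1)
E
```

```text
time: 14.05
tool_pos: [432.1, -299.6, 234.5]
tcp_rot: [-179.9, 0.5, -20.2]
ft_force: [-0.2, -0.4, -3.7]
finger_gap: 11.1
grip_force: 58.7
time: 14.88
tool_pos: [420.5, -82.5, 166.1]
tcp_rot: [-180.0, -0.1, -0.0]
ft_force: [0.1, 0.5, -3.2]
finger_gap: 11.0
grip_force: 59.2
cover []
cover_lip []
cover_top [(array([491. , -77.1, 133.3]), 0.98), (array([ 391.8, -295.3,   82.6]), 0.32)]
[[1,0.3,-0.28,10.79,0.0,-0.003,-0.004]]
```

```bash
python3 -m handwheel '[[-1,0.3,-0.2,2.5,0,0,0],[-1,0,0,2.5,0,0,0],[-1,0,0,2.5,0,0,0],[-1,0,0,2.5,0,0,0],[-1,0,0,1.6,0,0,0],[-1,0,0,1,0,0,0],[-1,0,0,0.3,0,0,0],[-1,0,0,0.2,0,0,0],[-1,0,0,0,0,0,0],[-1,0,0,0,0,0,0]]'
```

```text
time: 15.92
tool_pos: [425.4, -82.3, 37.6]
tcp_rot: [180.0, -0.2, -0.2]
ft_force: [-0.5, 0.1, -0.9]
finger_gap: 10.6
grip_force: 59.3
```

```bash
python3 -m handwheel '[[-1,0,0,0.2,0,0,0],[-1,0,0,0,0,0,0],[-1,0,0,0,0,0,0]]'; python3 -m handwheel '[[-1,0,0,0.2,0,0,0],[-1,0,0,0,0,0,0],[-1,0,0,0,0,0,0]]'
```

```text
time: 16.17
tool_pos: [424.7, -81.8, 34.8]
tcp_rot: [180.0, -0.1, -0.1]
ft_force: [-0.3, 0.3, -2.2]
finger_gap: 10.9
grip_force: 59.3
time: 16.42
tool_pos: [424.2, -81.7, 32.2]
tcp_rot: [-180.0, -0.0, -0.1]
ft_force: [0.4, -0.8, -2.6]
finger_gap: 10.5
grip_force: 59.3
```

```bash
python3 -m handwheel '[[-1,0,0,0.2,0,0,0],[-1,0,0,0,0,0,0],[-1,0,0,0,0,0,0]]'; python3 -m handwheel '[[-1,0,0,0.2,0,0,0],[-1,0,0,0,0,0,0],[-1,0,0,0,0,0,0]]'
```

```text
time: 16.67
tool_pos: [424.6, -81.9, 30.6]
tcp_rot: [180.0, -0.1, -0.2]
ft_force: [-1.5, 0.3, 2.6]
finger_gap: 10.9
grip_force: 59.9
time: 16.92
tool_pos: [424.7, -81.9, 30.6]
tcp_rot: [-180.0, -0.0, -0.1]
ft_force: [-16.1, 4.6, 30.8]
finger_gap: 11.1
grip_force: 64.2
```

```bash
python3 -m handwheel '[[-1,0,0,-0.2,0,0,0],[1,0,0,0,0,0,0],[1,0,0,0,0,0,0],[1,0,0,0,0,0,0],[1,0,0,0,0,0,0],[1,0,0,-1,0,0,0],[1,0,0,-3,0,0,0],[1,0,0,-3,0,0,0],[1,0,0,-3,0,0,0],[1,0,0,-3,0,0,0],[1,0,0,-3,0,0,0],[1,0,0,-3,0,0,0]]'
python3 - <<'E'
from h import *
plan([495,130,230],RT(0,17))
E
```

```text
time: 17.92
tool_pos: [423.9, -81.7, 222.6]
tcp_rot: [180.0, -0.1, -0.2]
ft_force: [-0.2, 0.2, -0.2]
finger_gap: 85.8
grip_force: 0.0
[[1,1.01,-3.03,-0.1,0.0,-0.0,-0.043],[1,1.14,-2.98,-0.11,0.0,-0.0,-0.043],[1,1.26,-2.93,-0.11,0.0,-0.0,-0.043],[1,1.39,-2.87,-0.11,0.0,-0.0,-0.043],[1,1.51,-2.81,-0.11,0.0,-0.0,-0.043],[1,1.63,-2.74,-0.11,0.0,-0.0,-0.043],[1,1.74,-2.67,-0.11,0.0,-0.0,-0.043]]
```

```bash
python3 -m handwheel '[[1,1,-3,-0.2,0,0,-0.043],[1,1.1,-3,-0.2,0,0,-0.043],[1,1.3,-2.9,-0.2,0,0,-0.043],[1,1.4,-2.9,-0.2,0,0,-0.043],[1,1.5,-2.8,-0.2,0,0,-0.043],[1,1.6,-2.7,-0.2,0,0,-0.043],[1,1.7,-2.7,-0.2,0,0,-0.043],[1,0,0,0,0,0,0],[1,0,0,0,0,0,0]]'
python3 - <<'E'
from h import *
p=snapshot('wrist');save(p,'w4')
for n in ['cradle','tube_1']: print(n,[(np.array(d['location']),round(d['conf'],2)) for d in place_of(p,n)[:4]])
E
```

```text
time: 18.67
tool_pos: [494.4, 130.9, 234.9]
tcp_rot: [180.0, -0.0, 17.3]
ft_force: [-0.6, -1.0, 0.4]
finger_gap: 85.4
grip_force: 0.0
cradle [(array([505.4, 138.6,  -0.6]), 0.78)]
tube_1 [(array([552.5, 149.4,  30.2]), 0.95), (array([536.9, 187.9,  31.3]), 0.68)]
```

View pics/w4.png

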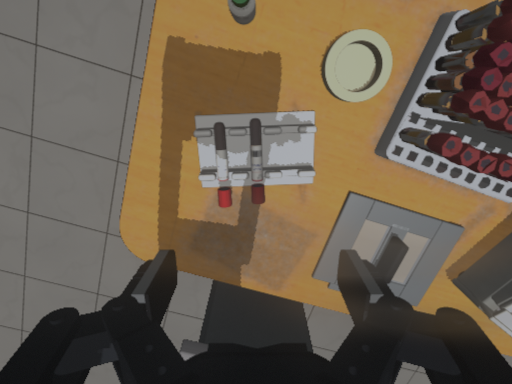

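The picture shows two tubes. One runs from bottom (219,123) to cap end (225,207), the other from (255,119) to (259,204). The right-hand notch row is empty, and the cover lies at (390,255).

Run:
```python
from h import *
p=snapshot('wrist')
for a,b in (((219,123),(225,207)),((255.5,119),(259,203))):
    A=ray(p,a,30);B=ray(p,b,30);d=B-A;print(A,B,np.linalg.norm(d),np.degrees(np.arctan2(-d[1],-d[0])))
    for t in trace(p,'tube_1')[:3]:
        ys,xs=np.where(t['pixels']);print('  ',t['conf'],len(xs),xs.mean(),ys.mean(),ray(p,(xs.mean(),ys.mean()),30))
        c=cv2.fitLine(np.c_[xs,ys].astype(np.float32),cv2.DIST_L2,0,.01,.01).ravel();print('  ',c,ys.min(),ys.max())
```

```text
[532.9 184.7  30. ] [436.1 151.9  30. ] 102.19711253282206 18.70511213061019
   0.57 832 219.47956730769232 165.69471153846155 [485.2 171.8  30. ]
   [  0.1   1.  219.5 165.7] 122 206
   0.56 952 253.79516806722688 160.18172268907563 [503.5 134.8  30. ]
   [  0.    1.  253.8 160.2] 118 202
[549.1 146.6  30. ] [453.6 113.   30. ] 101.29112170594485 19.38752752240018
   0.57 832 219.47956730769232 165.69471153846155 [485.2 171.8  30. ]
   [  0.1   1.  219.5 165.7] 122 206
   0.56 952 253.79516806722688 160.18172268907563 [503.5 134.8  30. ]
   [  0.    1.  253.8 160.2] 118 202
```

Run:
```python
from h import *
plan([496,175,130],RT(0,18.5),g=-.25)
```

```text
[[-0.25,0.38,-1.1,2.61,0.0,-0.0,-0.007],[-0.25,0.39,-1.1,2.61,0.0,-0.0,-0.007],[-0.25,0.39,-1.1,2.61,0.0,-0.0,-0.007],[-0.25,0.4,-1.09,2.61,0.0,-0.0,-0.007]]
```

```bash
python3 -m handwheel '[[-0.25,0.4,-1.1,2.6,0,0,-0.007],[-0.25,0.4,-1.1,2.6,0,0,-0.007],[-0.25,0.4,-1.1,2.6,0,0,-0.007],[-0.25,0.4,-1.1,2.6,0,0,-0.007],[-0.25,0,0,0,0,0,0],[-0.25,0,0,0,0,0,0],[-0.25,0,0,0,0,0,0]]' 20
python3 - <<'E'
from h import *
p=snapshot('wrist');save(p,'w5')
print([(np.array(d['location']),round(d['conf'],2)) for d in place_of(p,'tube_1')[:4]])
for t in trace(p,'tube_1')[:3]:
        ys,xs=np.where(t['pixels']);print('  ',t['conf'],len(xs),xs.mean(),ys.mean(),ys.min(),ys.max())
        for y in np.linspace(ys.min()+5,ys.max()-5,4).astype(int):
            print(y,ray(p,(xs[ys==y].mean(),y),30))
plan([496,175,29],RT(0,18.5),n=1)
E
```

```text
time: 19.55
tool_pos: [497.1, 175.6, 131.8]
tcp_rot: [180.0, -0.1, 18.7]
ft_force: [-0.1, -0.3, 0.9]
finger_gap: 32.0
grip_force: 0.0
[(array([533.2, 190.6,  30.7]), 0.87), (array([553. , 150.9,  30.6]), 0.68)]
   0.95 1599 255.76297686053783 210.17198248905567 154 266
159 [529.9 187.4  30. ]
193 [502.3 178.1  30. ]
227 [472.4 167.6  30. ]
261 [439.7 156.6  30. ]
   0.91 1447 304.04077401520385 197.60677263303387 150 246
155 [545.9 150.3  30. ]
183 [523.7 142.2  30. ]
212 [499.1 133.3  30. ]
241 [473.3 121.6  30. ]
[[1,-0.25,0.01,10.37,0.001,-0.004,0.002]]
```

View pics/w5.png

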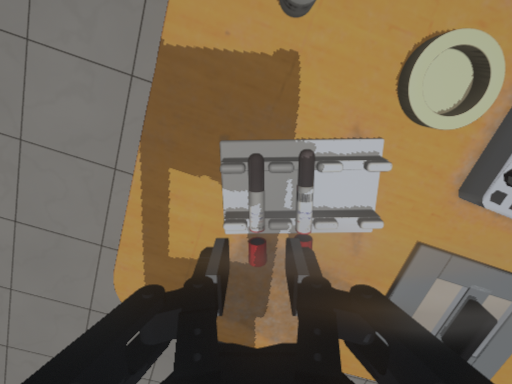

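The picture shows the left tube at column ~257 (bottom end at row 155), centred between the open fingers, and the right one at column 305. I go straight down.

```bash
python3 -m handwheel '[[-0.25,0,0,2.5,0,0,0],[-0.25,0,0,2.5,0,0,0],[-0.25,0,0,2,0,0,0],[-0.25,0,0,1.5,0,0,0],[-0.25,0,0,1,0,0,0],[-0.25,0,0,0.7,0,0,0],[-0.25,0,0,0,0,0,0],[-1,0,0,0,0,0,0],[-1,0,0,0,0,0,0],[-1,0,0,0,0,0,0],[-1,0,0,0,0,0,0],[-1,0,0,0,0,0,0]]' 20 && python3 -m handwheel '[[-1,0,0,0,0,0,0],[-1,0,0,-0.5,0,0,0],[-1,0,0,-1,0,0,0],[-1,0,0,-2,0,0,0],[-1,0,0,-3,0,0,0],[-1,0,0,-3,0,0,0],[-1,0,0,-3,0,0,0],[-1,0,0,-3,0,0,0],[-1,0,0,-3,0,0,0],[-1,0,0,0,0,0,0]]'
python3 - <<'E'
from h import *
plan([440,-60,220],RT(0,0));print(W(5,40,120))
plan(W(5,40,120),RT(0),cur=([440,-60,220],RT(0,0)))
E
```

```text
time: 20.7
tool_pos: [497.5, 176.5, 29.6]
tcp_rot: [180.0, -0.2, 18.7]
ft_force: [-0.2, -0.7, 4.1]
finger_gap: 12.3
grip_force: 21.4
time: 21.53
tool_pos: [499.4, 177.0, 221.7]
tcp_rot: [179.9, -0.7, 18.7]
ft_force: [-0.3, -0.2, 1.7]
finger_gap: 11.9
grip_force: 21.1
[[1,-1.89,2.94,0.01,-0.0,-0.002,0.047],[1,-1.75,3.02,0.01,-0.0,-0.002,0.047],[1,-1.61,3.1,0.01,-0.0,-0.002,0.047],[1,-1.46,3.17,0.01,-0.0,-0.002,0.047],[1,-1.31,3.23,0.02,-0.0,-0.002,0.047],[1,-1.16,3.29,0.02,-0.0,-0.002,0.047],[1,-1.01,3.34,0.02,-0.0,-0.002,0.047]]
[ 482.5 -287.2  120. ]
[[1,0.61,3.25,1.43,0.0,-0.0,0.05],[1,0.77,3.21,1.43,0.0,-0.0,0.05],[1,0.93,3.17,1.43,0.0,-0.0,0.05],[1,1.09,3.12,1.43,0.0,-0.0,0.05],[1,1.24,3.06,1.43,0.0,-0.0,0.05],[1,1.4,2.99,1.43,0.0,-0.0,0.05],[1,1.55,2.92,1.43,0.0,-0.0,0.05]]
```

```bash
python3 -m handwheel '[[-1,-1.9,2.9,0,0,0,0.047],[-1,-1.8,3,0,0,0,0.047],[-1,-1.6,3.1,0,0,0,0.047],[-1,-1.5,3.2,0,0,0,0.047],[-1,-1.3,3.2,0,0,0,0.047],[-1,-1.2,3.3,0,0,0,0.047],[-1,-1,3.3,0,0,0,0.047]]' && python3 -m handwheel '[[-1,0.6,3.3,0.5,0,0,0.05],[-1,0.8,3.2,0.5,0,0,0.05],[-1,0.9,3.2,0.5,0,0,0.05],[-1,1.1,3.1,0.5,0,0,0.05],[-1,1.2,3.1,0.5,0,0,0.05],[-1,1.4,3,0.5,0,0,0.05],[-1,1.5,2.9,0.5,0,0,0.05],[-1,0,0,0,0,0,0],[-1,0,0,0,0,0,0],[-1,0,0,0,0,0,0]]'
python3 - <<'E'
from h import *
p=snapshot('wrist');save(p,'w6')
for n in ['tube_1','slot_1']: print([(np.array(d['location']),round(d['conf'],2)) for d in place_of(p,n)[:4]])
print(W(45,40,69),W(0,40,69),W(0,0,69),W(0,-40,69))
for x in (-21,31): print([proj(p,W(x,y,72)) for y in (40,0,-40)])
plan(W(5,40,110),RT(0),n=1)
E
```

```text
time: 22.12
tool_pos: [434.4, -61.4, 213.8]
tcp_rot: [180.0, -0.1, -0.3]
ft_force: [0.3, -0.8, 0.5]
finger_gap: 12.2
grip_force: 21.1
time: 22.95
tool_pos: [476.4, -287.7, 178.4]
tcp_rot: [-179.9, 0.0, -20.2]
ft_force: [0.4, 0.0, -0.3]
finger_gap: 12.1
grip_force: 21.0
[(array([ 515.6, -302.6,  177.5]), 0.96)]
[(array([ 476.4, -283.6,   72.3]), 0.96), (array([ 464.8, -321.9,   67.3]), 0.89)]
[ 520. -301.   69.] [ 477.8 -285.5   69. ] [ 464. -323.   69.] [ 450.2 -360.5   69. ]
[array([253.6, 219.3]), array([298.6, 219.3]), array([343.6, 219.3])]
[array([253.3, 162. ]), array([301.6, 161.9]), array([349.9, 161.9])]
[[1,0.53,-0.18,6.89,-0.0,-0.001,0.001]]
```

View pics/w6.png

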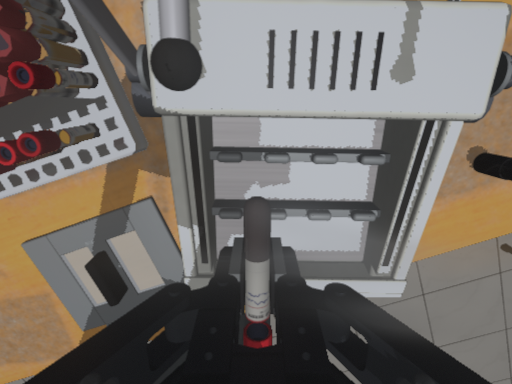

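The picture shows the tube in hand at column 258. The rear comb teeth are at columns 230/277/324/372, row 157, so the notch centres are at 253/300/348, within about 1 mm of my model.

```bash
python3 -m handwheel '[[-1,0.3,-0.1,2.5,0,0,0],[-1,0.3,-0.1,2.5,0,0,0],[-1,0,0,2,0,0,0],[-1,0,0,1.5,0,0,0],[-1,0,0,1,0,0,0],[-1,0,0,0.5,0,0,0],[-1,0,0,0.3,0,0,0],[-1,0,0,0.3,0,0,0],[-1,0,0,0.2,0,0,0],[-1,0,0,0,0,0,0],[-1,0,0,0,0,0,0]]'
python3 - <<'E'
from h import *
plan(W(5.5,40.3,69),RT(0),n=1)
p=snapshot('wrist'); print([(np.array(d['location']),round(d['conf'],2)) for d in place_of(p,'tube_1')[:4]])
E
```

```text
time: 24.02
tool_pos: [483.5, -288.5, 71.0]
tcp_rot: [-180.0, -0.1, -20.2]
ft_force: [0.5, 0.5, 0.8]
finger_gap: 12.1
grip_force: 21.0
[[1,-0.09,-0.12,0.2,-0.0,-0.002,-0.0]]
[(array([ 522. , -302.8,   72.7]), 0.95)]
```

```bash
python3 -m handwheel '[[-1,0,-0.1,0.2,0,0,0],[-1,0,0,0,0,0,0],[-1,0,0,0,0,0,0]]'; python3 -m handwheel '[[-0.7,0,0,0,0,0,0],[-0.3,0,0,0,0,0,0],[-0.25,0,0,0,0,0,0],[-0.25,0,0,0,0,0,0],[-0.25,0,0,-0.5,0,0,0],[-0.25,0,0,-1,0,0,0],[-0.25,0,0,-2,0,0,0],[-0.25,0,0,-3,0,0,0],[-0.25,0,0,-3,0,0,0],[-0.25,0,0,-3,0,0,0],[-0.25,0,0,-1,0,0,0],[-0.25,0,0,0,0,0,0]]'
python3 - <<'E'
from h import *
p=snapshot('wrist');save(p,'w7')
print([(np.array(d['location']),round(d['conf'],2)) for d in place_of(p,'tube_1')[:4]])
p=snapshot('top')
for n in ('cover','cradle','tube_1'): print([(np.array(d['location']),round(d['conf'],2)) for d in place_of(p,n)[:4]])
plan([460,-60,220],RT(0,0),g=-.25);print();plan([511.5,137,130],RT(0,18.5),g=-.25,cur=([460,-60,220],RT(0,0)))
E
```

```text
time: 24.37
tool_pos: [483.8, -287.4, 68.7]
tcp_rot: [-180.0, -0.1, -20.2]
ft_force: [0.5, -0.9, 1.8]
finger_gap: 11.9
grip_force: 21.2
time: 25.37
tool_pos: [485.4, -288.7, 208.6]
tcp_rot: [179.9, -0.5, -20.2]
ft_force: [0.2, -1.5, 0.2]
finger_gap: 32.0
grip_force: 0.0
[(array([ 519.4, -304.1,   69.5]), 0.66), (array([ 461.6, -321.3,   69. ]), 0.49)]
[(array([425.6, -80.7,   3.7]), 0.59)]
[(array([510.5, 135.2,   2. ]), 0.81)]
[(array([ 462.8, -322.7,   -2.9]), 0.67), (array([551.7, 149.8,  30.7]), 0.65), (array([ 552.6, -358.8,  115.5]), 0.45)]
[[-0.25,-1.42,-2.93,-0.26,-0.0,0.0,-0.05],[-0.25,-1.27,-3.0,-0.26,-0.0,0.0,-0.05],[-0.25,-1.12,-3.06,-0.26,-0.0,0.0,-0.05],[-0.25,-0.96,-3.11,-0.26,-0.0,0.0,-0.05],[-0.25,-0.8,-3.15,-0.26,-0.0,0.0,-0.05],[-0.25,-0.65,-3.19,-0.27,-0.0,0.0,-0.05],[-0.25,-0.48,-3.22,-0.27,-0.0,0.0,-0.05]]

[[-0.25,0.74,-2.81,1.29,0.0,0.0,-0.046],[-0.25,0.86,-2.78,1.29,0.0,0.0,-0.046],[-0.25,0.99,-2.73,1.29,0.0,0.0,-0.046],[-0.25,1.12,-2.69,1.29,0.0,0.0,-0.046],[-0.25,1.24,-2.63,1.29,0.0,0.0,-0.046],[-0.25,1.36,-2.57,1.29,0.0,0.0,-0.046],[-0.25,1.48,-2.51,1.29,0.0,0.0,-0.046]]
```

View pics/w7.png

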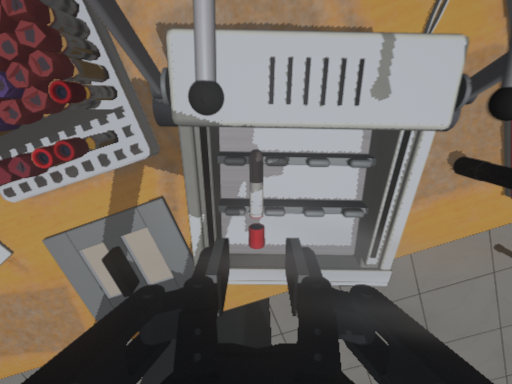

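The tube lies in the left notch row (bottom at (257,150), cap at (257,236)), seated through both combs. Now the second tube.

```bash
python3 -m handwheel '[[-0.25,-1.4,-2.9,-0.3,0,0,-0.05],[-0.25,-1.3,-3,-0.3,0,0,-0.05],[-0.25,-1.1,-3.1,-0.3,0,0,-0.05],[-0.25,-1,-3.1,-0.3,0,0,-0.05],[-0.25,-0.8,-3.2,-0.3,0,0,-0.05],[-0.25,-0.6,-3.2,-0.3,0,0,-0.05],[-0.25,-0.5,-3.2,-0.3,0,0,-0.05]]' && python3 -m handwheel '[[-0.25,0.7,-2.8,0.9,0,0,-0.046],[-0.25,0.9,-2.8,0.9,0,0,-0.046],[-0.25,1,-2.7,1,0,0,-0.046],[-0.25,1.1,-2.7,1,0,0,-0.046],[-0.25,1.2,-2.6,1.5,0,0,-0.046],[-0.25,1.4,-2.6,1.5,0,0,-0.046],[-0.25,1.5,-2.5,1.5,0,0,-0.046],[-0.25,0,0,0,0,0,0],[-0.25,0,0,0,0,0,0]]'
python3 - <<'E'
from h import *
p=snapshot('wrist')
print([(np.array(d['location']),round(d['conf'],2)) for d in place_of(p,'tube_1')[:4]])
for t in trace(p,'tube_1')[:1]:
        ys,xs=np.where(t['pixels']);print('  ',t['conf'],len(xs),xs.mean(),ys.mean(),ys.min(),ys.max())
        for y in np.linspace(ys.min()+5,ys.max()-5,4).astype(int):
            print(y,ray(p,(xs[ys==y].mean(),y),30))
plan([511.5,137.5,29.5],RT(0,18.7),n=1)
E
```

```text
time: 26.25
tool_pos: [460.3, -58.5, 223.3]
tcp_rot: [-180.0, 0.1, -0.0]
ft_force: [0.4, 0.1, -1.0]
finger_gap: 32.0
grip_force: 0.0
time: 27.0
tool_pos: [511.9, 137.7, 138.7]
tcp_rot: [-180.0, 0.2, 18.4]
ft_force: [-0.3, -0.2, 1.0]
finger_gap: 31.6
grip_force: 0.0
[(array([551.1, 151.9,  29.6]), 0.66), (array([507.4, 139.2,   2. ]), 0.59), (array([648.7, 198.1,  -1.9]), 0.16)]
   0.79 1708 256.6135831381733 204.86826697892272 149 259
154 [546.8 149.8  30. ]
187 [519.5 140.7  30. ]
220 [490.3 129.6  30. ]
254 [457.  118.5  30. ]
[[1,-0.15,-0.22,11.2,0.0,-0.0,-0.008]]
```

```bash
python3 -m handwheel '[[-0.25,0,0,3,0,0,0],[-0.25,0,0,2.5,0,0,0],[-0.25,0,0,2,0,0,0],[-0.25,0,0,1.5,0,0,0],[-0.25,0,0,1,0,0,0],[-0.25,0,0,0.9,0,0,0],[-0.25,0,0,0,0,0,0],[-1,0,0,0,0,0,0],[-1,0,0,0,0,0,0],[-1,0,0,0,0,0,0],[-1,0,0,0,0,0,0],[-1,0,0,0,0,0,0]]' 20 && python3 -m handwheel '[[-1,0,0,0,0,0,0],[-1,0,0,-0.5,0,0,0],[-1,0,0,-1,0,0,0],[-1,0,0,-2,0,0,0],[-1,0,0,-3,0,0,0],[-1,0,0,-3,0,0,0],[-1,0,0,-3,0,0,0],[-1,0,0,-3,0,0,0],[-1,0,0,-3,0,0,0],[-1,0,0,0,0,0,0]]'
python3 - <<'E'
from h import *
plan([440,-60,220],RT(0,0));print(W(5,-40,200))
plan(W(5.5,-39.5,200),RT(0),cur=([440,-60,220],RT(0,0)))
E
```

```text
time: 28.15
tool_pos: [514.6, 136.8, 33.5]
tcp_rot: [180.0, -0.2, 18.3]
ft_force: [0.1, -0.9, 3.1]
finger_gap: 12.2
grip_force: 21.7
time: 28.98
tool_pos: [516.7, 137.2, 225.8]
tcp_rot: [179.9, -0.7, 18.3]
ft_force: [1.1, -0.0, 1.0]
finger_gap: 12.2
grip_force: 21.4
[[1,-2.25,2.72,0.08,-0.0,-0.002,0.053],[1,-2.1,2.84,0.08,-0.0,-0.002,0.053],[1,-1.94,2.94,0.08,-0.0,-0.002,0.053],[1,-1.78,3.04,0.09,-0.0,-0.002,0.053],[1,-1.62,3.13,0.09,-0.0,-0.002,0.053],[1,-1.45,3.21,0.09,-0.0,-0.002,0.053]]
[ 454.9 -362.3  200. ]
[[1,0.17,3.36,0.22,0.0,-0.0,0.039],[1,0.3,3.35,0.22,0.0,-0.0,0.039],[1,0.43,3.33,0.22,0.0,-0.0,0.039],[1,0.56,3.31,0.22,0.0,-0.0,0.039],[1,0.69,3.29,0.22,0.0,-0.0,0.039],[1,0.82,3.26,0.22,0.0,-0.0,0.039],[1,0.95,3.22,0.22,0.0,-0.0,0.039],[1,1.07,3.18,0.22,0.0,-0.0,0.039],[1,1.2,3.14,0.22,0.0,-0.0,0.039]]
```

```bash
python3 -m handwheel '[[-1,-2.2,2.7,0,0,0,0.053],[-1,-2.1,2.8,0,0,0,0.053],[-1,-1.9,2.9,0,0,0,0.053],[-1,-1.8,3,0,0,0,0.053],[-1,-1.6,3.1,0,0,0,0.053],[-1,-1.5,3.2,0,0,0,0.053]]' && python3 -m handwheel '[[-1,0.2,3.4,0.4,0,0,0.039],[-1,0.3,3.4,0.4,0,0,0.039],[-1,0.4,3.3,0.4,0,0,0.039],[-1,0.6,3.3,0.4,0,0,0.039],[-1,0.7,3.3,0.4,0,0,0.039],[-1,0.8,3.3,0.4,0,0,0.039],[-1,1,3.2,0.4,0,0,0.039],[-1,1.1,3.2,0.4,0,0,0.039],[-1,1.2,3.1,0.4,0,0,0.039],[-1,0,0,0,0,0,0],[-1,0,0,0,0,0,0]]'
python3 - <<'E'
from h import *
p=snapshot('wrist');save(p,'w8')
print([(np.array(d['location']),round(d['conf'],2)) for d in place_of(p,'tube_1')[:4]])
print(W(45,-40,69))
plan(W(7,-39.7,73),RT(0),n=1)
E
```

```text
time: 29.48
tool_pos: [436.0, -59.7, 217.9]
tcp_rot: [180.0, -0.1, -0.0]
ft_force: [0.2, -1.0, 0.3]
finger_gap: 12.1
grip_force: 21.4
time: 30.4
tool_pos: [453.3, -362.5, 180.8]
tcp_rot: [-179.9, 0.0, -20.2]
ft_force: [0.5, 0.3, 0.7]
finger_gap: 11.9
grip_force: 21.4
[(array([ 519.4, -303.3,   68.1]), 0.65), (array([ 489.9, -378.6,  176.5]), 0.58), (array([ 390.9, -296.5,   79.8]), 0.23)]
[ 492.4 -376.1   69. ]
[[1,0.34,0.08,10.84,-0.001,-0.0,0.003]]
```

View pics/w8.png

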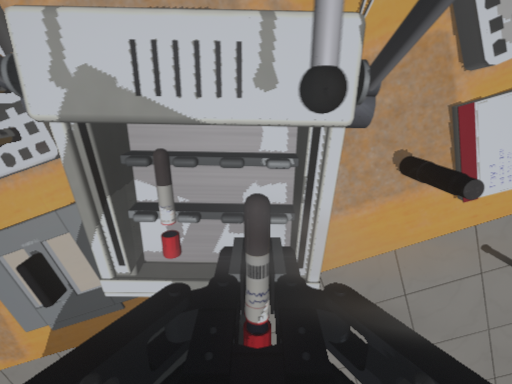

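The picture shows tube 1 seated at column 162 and tube 2 in hand at column 257 above the right-hand notch (column 255). I lower it.

```bash
python3 -m handwheel '[[-1,0.2,0,3,0,0,0],[-1,0.1,0,2.5,0,0,0],[-1,0,0,2,0,0,0],[-1,0,0,1.5,0,0,0],[-1,0,0,0.7,0,0,0],[-1,0,0,0.5,0,0,0],[-1,0,0,0.3,0,0,0],[-1,0,0,0.3,0,0,0],[-1,0,0,0,0,0,0],[-1,0,0,0,0,0,0]]'
python3 - <<'E'
from h import *
plan(W(7,-39.7,72.5),RT(0),n=1)
E
```

```text
time: 31.33
tool_pos: [457.4, -362.7, 74.2]
tcp_rot: [180.0, -0.1, -20.0]
ft_force: [0.4, 0.3, -1.1]
finger_gap: 12.2
grip_force: 21.4
[[1,-0.05,0.01,0.17,0.0,-0.002,0.003]]
```

```bash
python3 -m handwheel '[[-1,0,0,0.2,0,0,0],[-1,0,0,0,0,0,0],[-1,0,0,0,0,0,0]]'; python3 -m handwheel '[[-0.7,0,0,0,0,0,0],[-0.3,0,0,0,0,0,0],[-0.25,0,0,0,0,0,0],[-0.25,0,0,0,0,0,0],[-0.25,0,0,-0.5,0,0,0],[-0.25,0,0,-1,0,0,0],[-0.25,0,0,-2,0,0,0],[-0.25,0,0,-3,0,0,0],[-0.25,0,0,-3,0,0,0],[-0.25,0,0,-3,0,0,0],[-0.25,0,0,-3,0,0,0],[-0.25,0,0,0,0,0,0]]'
python3 - <<'E'
from h import *
p=snapshot('wrist');save(p,'w9')
print([(np.array(d['location']),round(d['conf'],2)) for d in place_of(p,'tube_1')[:4]])
p=snapshot('top')
for n in ('cover','cover_lip','cover_top','cradle'): print(n,[(np.array(d['location']),round(d['conf'],2)) for d in place_of(p,n)[:4]])
plan([425,-82,230],RT(0,0))
E
```

```text
time: 31.58
tool_pos: [457.6, -363.1, 72.5]
tcp_rot: [180.0, -0.1, -20.0]
ft_force: [0.1, 0.5, 5.0]
finger_gap: 12.1
grip_force: 21.9
time: 32.58
tool_pos: [459.3, -364.8, 235.5]
tcp_rot: [179.7, -0.7, -20.0]
ft_force: [0.4, 0.0, 1.1]
finger_gap: 32.4
grip_force: 0.0
[(array([ 496.2, -377.9,   69.5]), 0.85), (array([ 519. , -301.3,   72.3]), 0.78)]
cover [(array([422. , -81.1,   2.5]), 0.66), (array([ 484.4, -282.3,   71.3]), 0.26)]
cover_lip [(array([341.7, -79.7,   0.7]), 0.97)]
cover_top [(array([494. , -80. ,   0.1]), 0.74)]
cradle [(array([510. , 132.8,   2.6]), 0.71)]
[[1,-1.56,-3.15,-0.06,-0.0,0.0,-0.044],[1,-1.42,-3.22,-0.06,-0.0,0.0,-0.044],[1,-1.28,-3.28,-0.06,-0.0,0.0,-0.044],[1,-1.14,-3.33,-0.06,-0.0,0.0,-0.044],[1,-0.99,-3.38,-0.06,-0.0,0.0,-0.044],[1,-0.84,-3.42,-0.06,-0.0,0.0,-0.044],[1,-0.69,-3.45,-0.07,-0.0,0.0,-0.044],[1,-0.54,-3.48,-0.07,-0.0,0.0,-0.044]]
```

View pics/w9.png

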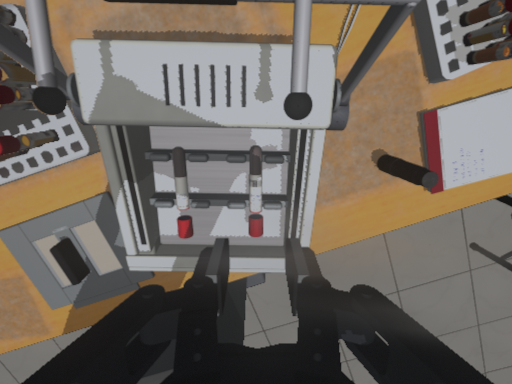

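Both tubes are seated: bottoms at (180,148) and (256,147), caps at the front at rows ~226. The cover still lies where I put it. Now I fetch it.

```bash
python3 -m handwheel '[[1,-1.6,-3.1,0,0,0,-0.044],[1,-1.4,-3.2,0,0,0,-0.044],[1,-1.3,-3.3,0,0,0,-0.044],[1,-1.1,-3.3,0,0,0,-0.044],[1,-1,-3.4,0,0,0,-0.044],[1,-0.8,-3.4,0,0,0,-0.044],[1,-0.7,-3.5,0,0,0,-0.044],[1,-0.5,-3.5,0,0,0,-0.044],[1,0,0,0,0,0,0],[1,0,0,0,0,0,0]]'
python3 - <<'E'
from h import *
p=snapshot('wrist');save(p,'w10')
for n in ('cover','cover_lip','cover_top'): print(n,[(np.array(d['location']),round(d['conf'],2)) for d in place_of(p,n)[:4]])
for a in (-30,30): print(proj(p,[424.5+a,-81.8,37]))
g=p['image'].mean(2)
m=(g<60)[90:260,190:330]; n,l,st,ce=cv2.connectedComponentsWithStats(m.astype(np.uint8)); print(st[:6],ce[:6])
plan([424.5,-82,31],RT(0,0),n=1)
E
```

```text
time: 33.77
tool_pos: [425.5, -80.9, 225.6]
tcp_rot: [-180.0, 0.0, 0.3]
ft_force: [-0.0, 0.0, 0.4]
finger_gap: 85.5
grip_force: 0.0
cover [(array([423. , -82.6,   2.1]), 0.6), (array([ 394.3, -296.9,   81.8]), 0.42)]
cover_lip [(array([343.6, -79.8,   3.6]), 0.59)]
cover_top [(array([496.5, -82.1,  -1.5]), 0.91)]
[257.1 198.1]
[257.4 147.2]
[[    0     0   140   170 22812]
 [   64    53    10    53   470]
 [    0   159    60    11   517]
 [   45   169     1     1     1]] [[ 70.6  82.8]
 [ 68.1  78.5]
 [ 23.7 163.9]
 [ 45.  169. ]]
[[1,-0.14,-0.15,19.5,-0.0,0.0,0.001]]
```

View pics/w10.png

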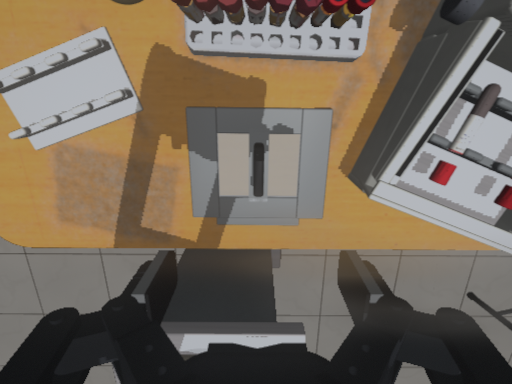

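The picture shows the cover square at (259,165), handle rows 143–196 at column 258, matching prediction.

```bash
python3 -m handwheel '[[1,0,0.1,3,0,0,0],[1,0,0,3,0,0,0],[1,0,0,3,0,0,0],[1,0,0,3,0,0,0],[1,0,0,3,0,0,0],[1,0,0,2,0,0,0],[1,0,0,1.3,0,0,0],[1,0,0,0.8,0,0,0],[1,0,0,0,0,0,0],[1,0,0,0,0,0,0]]' 60
python3 - <<'E'
from h import *
plan([424.5,-82,31],RT(0,0),n=1)
E
```

```text
time: 34.8
tool_pos: [426.2, -84.2, 35.5]
tcp_rot: [-180.0, -0.0, 0.1]
ft_force: [0.4, 0.6, 0.5]
finger_gap: 85.4
grip_force: 0.0
[[1,-0.17,-0.22,0.45,-0.0,-0.0,0.001]]
```

```bash
python3 -m handwheel '[[1,-0.2,-0.2,0.5,0,0,0],[1,0,0,0,0,0,0],[1,0,0,0,0,0,0],[-1,0,0,0,0,0,0],[-1,0,0,0,0,0,0],[-1,0,0,0,0,0,0],[-1,0,0,0,0,0,0],[-1,0,0,0,0,0,0],[-1,0,0,0,0,0,0],[-1,0,0,0,0,0,0],[-1,0,0,0,0,0,0]]' 60 && python3 -m handwheel '[[-1,0,0,-0.5,0,0,0],[-1,0,0,-1,0,0,0],[-1,0,0,-2,0,0,0],[-1,0,0,-3,0,0,0],[-1,0,0,-3,0,0,0],[-1,0,0,-3,0,0,0],[-1,0,0,-3,0,0,0],[-1,0,0,-3,0,0,0],[-1,0,0,0,0,0,0],[-1,0,0,0,0,0,0]]'
python3 - <<'E'
from h import *
p=snapshot('top')
for n in ('cover','cover_lip','cover_top'): print(n,[(np.array(d['location']),round(d['conf'],2)) for d in place_of(p,n)[:4]])
E
```

```text
time: 35.72
tool_pos: [424.4, -81.7, 30.6]
tcp_rot: [180.0, -0.1, 0.1]
ft_force: [-0.4, -0.0, 3.6]
finger_gap: 11.1
grip_force: 59.2
time: 36.55
tool_pos: [425.2, -82.0, 218.0]
tcp_rot: [179.9, -0.3, 0.1]
ft_force: [-0.3, 0.4, -2.5]
finger_gap: 10.6
grip_force: 58.7
cover [(array([ 405.8, -522.3,   -0.4]), 0.66)]
cover_lip [(array([344.2, -81.8, 187.6]), 0.58)]
cover_top [(array([495.6, -77.9, 185.4]), 0.68)]
```

Run:
```python
from h import *
print(RT(30.3,-20.3))
plan([415,-304,230],RT(30.3,-20.3),g=-1)
```

```text
[180.  -30.3 -20.3]
[[-1,-0.12,3.18,-0.24,-0.014,0.075,0.05],[-1,0.05,3.19,-0.2,-0.014,0.075,0.05],[-1,0.23,3.18,-0.14,-0.014,0.075,0.05],[-1,0.39,3.17,-0.08,-0.014,0.075,0.05],[-1,0.55,3.14,0.0,-0.014,0.075,0.05],[-1,0.7,3.11,0.09,-0.014,0.075,0.05],[-1,0.85,3.07,0.19,-0.014,0.075,0.05]]
```

```bash
python3 -m handwheel '[[-1,-0.1,3.2,-0.4,-0.014,0.075,0.05],[-1,0.1,3.2,-0.3,-0.014,0.075,0.05],[-1,0.2,3.2,-0.1,-0.014,0.075,0.05],[-1,0.4,3.2,-0.1,-0.014,0.075,0.05],[-1,0.6,3.1,0,-0.014,0.075,0.05],[-1,0.7,3.1,0,-0.014,0.075,0.05],[-1,0.8,3.1,0,-0.014,0.075,0.05],[-1,0,0,0,0,0,0],[-1,0,0,0,0,0,0]]'
python3 - <<'E'
from h import *
p=snapshot('top')
for n in ('cover_lip','cover_top','ledge'): print(n,[(np.array(d['location']),round(d['conf'],2)) for d in place_of(p,n)[:4]])
plan([429,-309.5,209.5],RT(30.3,-20.3),g=-1,n=2)
plan([461.9,-321.6,148.9],RT(30.3,-20.3),g=-1,n=1,cur=([429,-309.5,209.5],RT(30.3,-20.3)))
E
```

```text
time: 37.5
tool_pos: [413.1, -305.1, 234.8]
tcp_rot: [180.0, -30.3, -20.7]
ft_force: [-0.7, 0.8, -2.4]
finger_gap: 11.1
grip_force: 59.2
cover_lip [(array([ 360.2, -286.1,  169.7]), 0.97)]
cover_top [(array([ 481.7, -331.9,  244.1]), 0.89)]
ledge [(array([ 484.1, -286.4,   71.6]), 0.31), (array([ 464.3, -321.3,   -1.9]), 0.15)]
[[-1,-0.04,0.06,1.54,0.001,-0.001,0.0],[-1,-0.04,0.06,1.54,0.001,-0.001,0.0]]
[[-1,-0.03,-0.01,7.0,0.0,0.0,0.0]]
```

```bash
python3 -m handwheel '[[-1,0,0.1,1.5,0.0035,0,-0.006],[-1,0,0,1.5,0,0,0],[-1,0,0,2,0,0,0],[-1,0,0,2,0,0,0],[-1,0,0,1,0,0,0],[-1,0,0,0.6,0,0,0],[-1,0,0,0,0,0,0],[-1,0,0,0,0,0,0]]'
python3 - <<'E'
from h import *
plan([461.9,-321.6,148.9],RT(30.3,-20.3),g=-1,n=1)
s=sense();print(s['tool_pos'],s['tcp_rot'],s['ft_force'])
E
```

```text
time: 38.37
tool_pos: [456.2, -319.7, 163.1]
tcp_rot: [179.9, -30.4, -19.9]
ft_force: [0.2, -0.1, -1.9]
finger_gap: 10.6
grip_force: 59.0
[[-1,-0.2,-0.02,1.53,-0.001,-0.002,0.006]]
[ 456.2 -319.7  163.1] [179.9 -30.4 -19.9] [ 0.2 -0.1 -1.9]
```

```bash
python3 -m handwheel '[[-1,-0.1,0,0.5,0,0,0.003],[-1,-0.1,0,0.5,0,0,0],[-1,0,0,0.5,0,0,0],[-1,0,0,0,0,0,0],[-1,0,0,0,0,0,0]]'
python3 - <<'E'
from h import *
plan([442.4,-314.4,136.9],RT(30.3,-20.3),g=-1,n=1)
p=snapshot('wrist');save(p,'w11')
E
```

```text
time: 38.78
tool_pos: [461.0, -322.4, 148.7]
tcp_rot: [180.0, -30.4, -20.2]
ft_force: [1.6, -0.5, -2.2]
finger_gap: 10.9
grip_force: 59.1
[[-1,-2.34,-0.11,-0.01,-0.0,-0.002,0.002]]
```

View pics/w11.png

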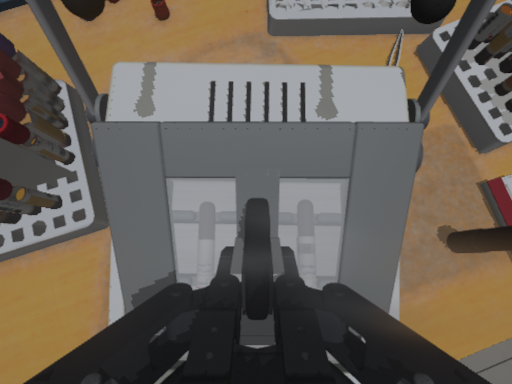

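The cover is centred over the warmer (cover edges at columns 93/425, housing at 108/408), with both tubes visible through the windows. I slide the lip in.

```bash
python3 -m handwheel '[[-1,-0.5,-0.05,0,0,0,0],[-1,-0.5,-0.05,0,0,0,0],[-1,-0.5,0,0,0,0,0],[-1,-0.4,0,0,0,0,0],[-1,-0.3,0,0,0,0,0],[-1,0,0,0,0,0,0],[-1,0,0,0,0,0,0]]'
python3 - <<'E'
from h import *
plan([442.4,-314.4,136.9],RT(30.3,-20.3),g=-1,n=1)
E
```

```text
time: 39.42
tool_pos: [443.6, -315.2, 138.0]
tcp_rot: [179.9, -30.5, -20.2]
ft_force: [0.1, -0.2, -2.5]
finger_gap: 10.6
grip_force: 59.2
[[-1,-0.17,-0.03,0.02,0.0,-0.003,0.002]]
```

```bash
python3 -m handwheel '[[-1,-0.1,0,0,0,0,0],[-1,0.07,0,0.31,0,-0.044,0],[-1,0.07,0,0.31,0,-0.044,0],[-1,0.07,0,0.31,0,-0.044,0],[-1,0.07,0,0.31,0,-0.044,0],[-1,0,0,0,0,0,0]]'; python3 -m handwheel '[[-1,0.07,0,0.31,0,-0.044,0],[-1,0.07,0,0.31,0,-0.044,0],[-1,0,0,0,0,0,0],[-1,0,0,0,0,0,0]]'
python3 - <<'E'
from h import *
plan([457,-320.3,117.7],RT(10.2,-20.3),g=-1,n=2)
E
```

```text
time: 39.92
tool_pos: [451.8, -318.3, 128.5]
tcp_rot: [179.9, -20.4, -20.1]
ft_force: [0.6, -0.4, -0.7]
finger_gap: 10.5
grip_force: 59.2
time: 40.25
tool_pos: [454.6, -319.3, 123.1]
tcp_rot: [179.9, -15.5, -20.1]
ft_force: [2.1, -1.0, 3.7]
finger_gap: 10.9
grip_force: 59.9
[[-1,0.05,0.01,0.29,0.0,-0.047,0.001],[-1,0.06,0.01,0.29,0.0,-0.047,0.001]]
```

```bash
python3 -m handwheel '[[-1,0.06,0,0.29,0,-0.045,0],[-1,0,0,0,0,0,0]]'; python3 -m handwheel '[[-1,0.06,0,0.29,0,-0.045,0],[-1,0,0,0,0,0,0],[-1,0,0,0,0,0,0]]'
python3 - <<'E'
from h import *
plan([457,-320.3,117.7],RT(10.2,-20.3),g=-1,n=1)
E
```

```text
time: 40.42
tool_pos: [455.3, -319.5, 120.1]
tcp_rot: [179.9, -12.8, -20.2]
ft_force: [-0.3, -1.4, 1.8]
finger_gap: 10.9
grip_force: 59.8
time: 40.67
tool_pos: [456.2, -319.8, 117.4]
tcp_rot: [179.9, -10.3, -20.2]
ft_force: [-1.0, 0.2, 5.2]
finger_gap: 10.4
grip_force: 60.4
[[-1,0.1,0.02,-0.01,0.0,-0.002,0.002]]
```

```bash
python3 -m handwheel '[[-1,0,0,0.1,0,0,0],[-1,0,0,0,0,0,0],[1,0,0,0,0,0,0],[1,0,0,0,0,0,0],[1,0,0,0,0,0,0],[1,0,0,0,0,0,0],[1,0,0,-1,0,0,0],[1,0,0,-2,0,0,0],[1,0,0,-3,0,0,0],[1,0,0,-3,0,0,0],[1,0,0,-3,0,0,0],[1,0,0,-2,0,0,0]]' && python3 -m handwheel '[[1,-1,0,0,0,0,0],[1,0,0,0,0,0,0],[1,0,0,0,0,0,0]]'
python3 - <<'E'
from h import *
p=snapshot('wrist');save(p,'w12')
for n in ('cover','cover_lip','cover_top','ledge'): print(n,[(np.array(d['location']),round(d['conf'],2)) for d in place_of(p,n)[:2]])
a=np.radians(10)
def C(x,y,z): return W(-2+x*np.cos(a)-z*np.sin(a),y,88+x*np.sin(a)+z*np.cos(a))
for x,y,z in ((-30,0,37),(30,0,37),(30,0,8),(-70,86,8),(-70,-86,8),(70,86,8),(70,-86,8)): print(x,y,proj(p,C(x,y,z)))
g=p['image'].mean(2);c=int(round(proj(p,C(0,0,37))[0]));print(c,g[130:240,c].astype(int))
E
```

```text
time: 41.67
tool_pos: [433.3, -311.4, 257.9]
tcp_rot: [179.9, -10.4, -20.2]
ft_force: [-0.1, -0.7, 1.2]
finger_gap: 85.5
grip_force: 0.0
time: 41.92
tool_pos: [423.6, -307.6, 252.2]
tcp_rot: [179.9, -10.2, -20.2]
ft_force: [-0.1, 0.2, -0.1]
finger_gap: 85.6
grip_force: 0.0
cover [(array([ 459.9, -325.9,   88.6]), 0.83)]
cover_lip [(array([ 386.4, -292.6,   74.5]), 0.84)]
cover_top [(array([ 527.3, -347.3,   99.7]), 0.86)]
ledge [(array([ 395.6, -295.6,   81.2]), 0.89)]
-30 0 [256.8 206.3]
30 0 [256.8 144.4]
30 0 [256.7 139.6]
-70 86 [179.4 230.2]
-70 -86 [334. 230.]
70 86 [166.3  97.4]
70 -86 [347.   97.4]
257 [125 125 125 124 124 124 123 123 124 122  77  38  37  38  39  42  46  48
  48  48  49  49  50  49  49  49  49  49  49  48  49  49  48  48  48  48
  48  48  49  48  48  48  48  48  48  48  48  47  47  48  47  47  48  48
  48  48  48  48  48  49  46  44  44  44  45  46  47  47  48  49  49  50
  51  51  53  72  78  77  78  78  78  79  78  78  78 103 102 106 111 110
 109 109 109 109 109 108 108 107 100 105 109  84  95 148 162 163 163 163
 163 163]
```

View pics/w12.png

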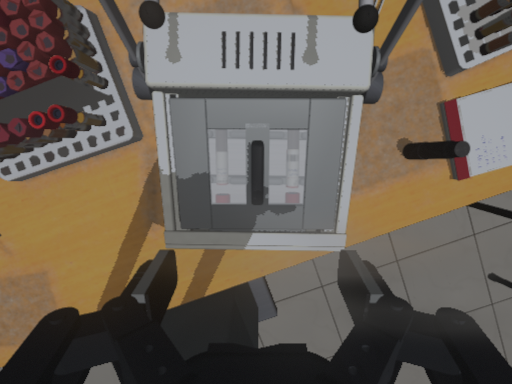

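The cover lies flush again, handle at column 257, rows 140–204, as before removal, with its front edge behind the ledge at row ~231. Now the bail.

Run:
```python
from h import *
plan(W(139,0,330),[180,0,69.8],g=1,n=16)
```

```text
[[1,1.21,0.0,-0.29,0.009,-0.009,-0.098],[1,1.2,0.12,-0.3,0.009,-0.009,-0.098],[1,1.18,0.23,-0.31,0.009,-0.009,-0.098],[1,1.15,0.35,-0.32,0.009,-0.009,-0.098],[1,1.11,0.45,-0.34,0.009,-0.009,-0.098],[1,1.05,0.56,-0.35,0.009,-0.009,-0.098],[1,0.99,0.65,-0.36,0.009,-0.009,-0.098],[1,0.92,0.74,-0.38,0.009,-0.009,-0.098],[1,0.84,0.83,-0.39,0.009,-0.009,-0.098],[1,0.75,0.9,-0.41,0.009,-0.009,-0.098],[1,0.66,0.97,-0.42,0.009,-0.009,-0.098],[1,0.56,1.02,-0.43,0.009,-0.009,-0.098]]
[[1,0.45,1.07,-0.45,0.009,-0.009,-0.098],[1,0.34,1.1,-0.46,0.009,-0.009,-0.098],[1,0.23,1.13,-0.47,0.009,-0.009,-0.098],[1,0.11,1.14,-0.48,0.009,-0.009,-0.098]]
```

```bash
python3 -m handwheel '[[1,0,0,-2,0,0,0],[1,0,0,-2,0,0,0],[1,0,0,-2,0,0,0],[1,1.2,0,0,0.009,-0.009,-0.098],[1,1.2,0.1,0,0.009,-0.009,-0.098],[1,1.2,0.2,0,0.009,-0.009,-0.098],[1,1.2,0.4,0,0.009,-0.009,-0.098],[1,1.1,0.5,0,0.009,-0.009,-0.098],[1,1.1,0.6,0,0.009,-0.009,-0.098],[1,1,0.7,0,0.009,-0.009,-0.098],[1,0.9,0.7,0,0.009,-0.009,-0.098]]' && python3 -m handwheel '[[1,0.8,0.8,0,0.009,-0.009,-0.098],[1,0.8,0.9,0,0.009,-0.009,-0.098],[1,0.7,1,0,0.009,-0.009,-0.098],[1,0.6,1,0,0.009,-0.009,-0.098],[1,0.5,1.1,0,0.009,-0.009,-0.098],[1,0.3,1.1,0,0.009,-0.009,-0.098],[1,0.2,1.1,0,0.009,-0.009,-0.098],[1,0.1,1.1,0,0.009,-0.009,-0.098],[1,0,0,0,0,0,0],[1,0,0,0,0,0,0]]'
python3 - <<'E'
from h import *
for c in ('wrist','top'):
  p=snapshot(c);print([(np.array(d['location']),round(d['conf'],2)) for d in place_of(p,'bail_bar')[:2]])
plan(W(139,0,300),[180,0,69.8],n=2)
E
```

```text
time: 43.08
tool_pos: [504.6, -337.6, 323.6]
tcp_rot: [178.1, -4.9, 25.3]
ft_force: [-0.8, -0.2, 0.5]
finger_gap: 85.3
grip_force: 0.0
time: 43.92
tool_pos: [591.8, -367.9, 327.1]
tcp_rot: [-179.6, 0.0, 69.8]
ft_force: [-0.2, 0.8, 0.1]
finger_gap: 85.4
grip_force: 0.0
[(array([ 601.6, -372.5,  212.8]), 0.83)]
[(array([ 595.4, -366.8,  214.1]), 0.7)]
[[1,-0.07,0.22,1.44,-0.003,0.0,-0.0],[1,-0.07,0.22,1.44,-0.003,0.0,-0.0]]
```

```bash
python3 -m handwheel '[[1,-0.1,0.3,3,-0.003,0,0],[1,0,0.2,3,0,0,0],[1,0,0,2.5,0,0,0],[1,0,0,2,0,0,0],[1,0,0,1,0,0,0],[1,0,0,0,0,0,0],[1,0,0,0,0,0,0]]' 20 && python3 -m handwheel '[[-1,0,0,0,0,0,0],[-1,0,0,0,0,0,0],[-1,0,0,0,0,0,0],[-1,0,0,0,0,0,0],[-1,0,0,0,0,0,0],[-1,0,0,0,0,0,0],[-1,0,0,0,0,0,0],[-1,0,0,0,0,0,0]]' 20
python3 - <<'E'
from h import *
P=np.array(sense()['tool_pos']);x=(P-O)@XW-95;z=P[2]+2-118;print(x,z,np.hypot(x,z))
a0=np.arctan2(36,99);a1=np.pi-np.arctan2(z,x);f=lambda t:np.array([-105*np.cos(t),105*np.sin(t)])
ts=np.linspace(a1,a0,19);print(a1-a0)
for a,b in zip(ts,ts[1:]): d=(f(b)-f(a))/10;print([-1,0,round(d[0],1),round(-d[1],1),0,0,0],end=',')
E
```

```text
time: 44.7
tool_pos: [595.1, -370.8, 214.3]
tcp_rot: [-179.9, 0.1, 69.9]
ft_force: [0.6, 0.3, 0.4]
finger_gap: 85.1
grip_force: 0.0
time: 45.37
tool_pos: [595.6, -370.9, 214.1]
tcp_rot: [-179.9, 0.1, 69.9]
ft_force: [0.6, -1.1, 1.9]
finger_gap: 11.4
grip_force: 19.6
45.08963032023058 98.0866638711259 107.95401054051808
1.6529096198016862
[-1, 0, np.float64(-0.9), np.float64(-0.4), 0, 0, 0],[-1, 0, np.float64(-0.9), np.float64(-0.3), 0, 0, 0],[-1, 0, np.float64(-0.9), np.float64(-0.2), 0, 0, 0],[-1, 0, np.float64(-1.0), np.float64(-0.1), 0, 0, 0],[-1, 0, np.float64(-1.0), np.float64(-0.0), 0, 0, 0],[-1, 0, np.float64(-1.0), np.float64(0.1), 0, 0, 0],[-1, 0, np.float64(-1.0), np.float64(0.2), 0, 0, 0],[-1, 0, np.float64(-0.9), np.float64(0.2), 0, 0, 0],[-1, 0, np.float64(-0.9), np.float64(0.3), 0, 0, 0],[-1, 0, np.float64(-0.9), np.float64(0.4), 0, 0, 0],[-1, 0, np.float64(-0.8), np.float64(0.5), 0, 0, 0],[-1, 0, np.float64(-0.8), np.float64(0.6), 0, 0, 0],[-1, 0, np.float64(-0.7), np.float64(0.6), 0, 0, 0],[-1, 0, np.float64(-0.7), np.float64(0.7), 0, 0, 0],[-1, 0, np.float64(-0.6), np.float64(0.8), 0, 0, 0],[-1, 0, np.float64(-0.5), np.float64(0.8), 0, 0, 0],[-1, 0, np.float64(-0.5), np.float64(0.9), 0, 0, 0],[-1, 0, np.float64(-0.4), np.float64(0.9), 0, 0, 0],
```

```bash
python3 -m handwheel '[[-1,0,-0.9,-0.4,0,0,0],[-1,0,-0.9,-0.3,0,0,0],[-1,0,-0.9,-0.2,0,0,0],[-1,0,-1,-0.1,0,0,0],[-1,0,-1,0,0,0,0],[-1,0,-1,0.1,0,0,0],[-1,0,-1,0.2,0,0,0],[-1,0,-0.9,0.2,0,0,0],[-1,0,-0.9,0.3,0,0,0],[-1,0,-0.9,0.4,0,0,0]]' && python3 -m handwheel '[[-1,0,-0.8,0.5,0,0,0],[-1,0,-0.8,0.6,0,0,0],[-1,0,-0.7,0.6,0,0,0],[-1,0,-0.7,0.7,0,0,0],[-1,0,-0.6,0.8,0,0,0],[-1,0,-0.5,0.8,0,0,0],[-1,0,-0.3,0.6,0,0,0],[-1,0,0,0,0,0,0],[-1,0,0,0,0,0,0]]'
python3 - <<'E'
from h import *
plan([462.6,-321.2,156],[180,0,69.7],n=1)
E
```

```text
time: 46.2
tool_pos: [507.5, -337.5, 212.2]
tcp_rot: [-179.9, -0.0, 69.9]
ft_force: [3.5, 4.2, -0.3]
finger_gap: 11.0
grip_force: 19.8
time: 46.95
tool_pos: [465.4, -322.3, 165.0]
tcp_rot: [-179.8, -0.0, 69.9]
ft_force: [2.1, 3.8, -0.3]
finger_gap: 11.4
grip_force: 19.7
[[1,0.01,-0.3,0.9,-0.004,-0.001,0.004]]
```

```bash
python3 -m handwheel '[[-1,0,-0.2,0.4,0,0,0],[-1,0,-0.1,0.3,0,0,0],[-1,0,0,0.1,0,0,0],[-1,0,0,0,0,0,0],[-1,0,0,0,0,0,0]]'; python3 -m handwheel '[[-1,0,0,0.1,0,0,0],[-1,0,0,0,0,0,0],[-1,0,0,0,0,0,0]]'
```

```text
time: 47.37
tool_pos: [462.7, -321.5, 157.6]
tcp_rot: [-179.8, -0.0, 69.9]
ft_force: [1.0, 5.9, -0.4]
finger_gap: 11.5
grip_force: 19.8
time: 47.62
tool_pos: [462.6, -321.5, 157.3]
tcp_rot: [-179.8, -0.0, 69.9]
ft_force: [-1.2, 7.8, 4.6]
finger_gap: 11.0
grip_force: 20.3
```

```bash
python3 -m handwheel '[[-0.5,0,0,0,0,0,0],[0,0,0,0,0,0,0],[1,0,0,0,0,0,0],[1,0,0,0,0,0,0],[1,0,0,0,0,0,0],[1,0,0,-1,0,0,0],[1,0,0,-2,0,0,0],[1,0,0,-3,0,0,0],[1,0,0,-3,0,0,0],[1,0,0,-3,0,0,0],[1,0,0,-3,0,0,0]]' && python3 -m handwheel '[[1,0,0,-3,0,0,0],[1,0,-2,0,0,0,0],[1,0,-2,0,0,0,0],[1,0,0,0,0,0,0],[1,0,0,0,0,0,0]]'
python3 - <<'E'
from h import *
p=snapshot('wrist');save(p,'w13')
for n in ('cover','cover_lip','cover_top','bail_bar'): print(n,[(np.array(d['location']),round(d['conf'],2)) for d in place_of(p,n)[:2]])
p=snapshot('top')
for n in ('cover','bail_bar','cradle','marker','dropper','tape_roll'): print(n,[(np.array(d['location']),round(d['conf'],2)) for d in place_of(p,n)[:2]])
E
```

```text
time: 48.53
tool_pos: [463.0, -322.3, 309.4]
tcp_rot: [-179.9, 0.1, 69.9]
ft_force: [0.2, -0.6, 0.2]
finger_gap: 85.3
grip_force: 0.0
time: 48.95
tool_pos: [425.4, -308.6, 338.3]
tcp_rot: [-180.0, 0.1, 69.9]
ft_force: [0.5, -0.2, -0.0]
finger_gap: 85.3
grip_force: 0.0
cover [(array([ 460.2, -323.1,   91.1]), 0.64)]
cover_lip [(array([ 382.2, -292.5,   75.6]), 0.83)]
cover_top [(array([ 526.8, -347.6,   98.3]), 0.84), (array([ 456.7, -324.8,   86. ]), 0.59)]
bail_bar [(array([ 402.9, -522.7,    0.9]), 0.71), (array([ 464.5, -321.4,  152.3]), 0.57)]
cover []
bail_bar [(array([ 480. , -282.8,   69.3]), 0.52)]
cradle [(array([506. , 134.3,   3.5]), 0.57)]
marker [(array([ 405.1, -524.6,   -0.2]), 0.42)]
dropper [(array([655.1, 199.1,  -2.3]), 0.4)]
tape_roll [(array([633.2,  59.2,   0.4]), 0.86)]
```

View pics/w13.png

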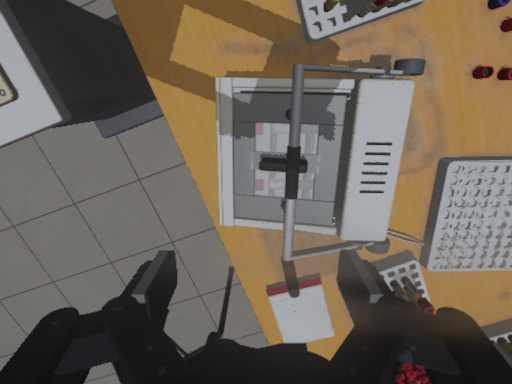

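The bail is down across the cover (bar at column ~293), both tubes show through the windows, and the bystanders are unmoved.

```bash
python3 -m handwheel '[[1,0,0,0,0,0,0],[1,0,0,0,0,0,0],[1,0,0,0,0,0,0],[1,0,0,0,0,0,0]]' >/dev/null; python3 -c "
from bench import hand_in;print(hand_in())"
```

```text
the job is handed in; nothing more can be done
None
```

Job handed in: the two tubes present are in the outer notch rows with caps to the front, the cover is refitted flush, the bail is down with its feet on the cover, and the bystanders did not move.

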